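# Three inked stamps back in their own trays

### The job

The three inked hand stamps each stand in the wrong tray: put every stamp back in the middle of the tray of its own shape (round in round, square in square, long in long), upright, its sides in line with the tray's, and let go. The stamps are wet with ink, so never tip one over or set one down on the bench; use the paper blotting pad as the free spot. Do not push the red ink bowl or the glass jar from their places.

Things in the scene. Friction and masses are not known exactly. Their poses are not given: they have to be found in the camera images.
- round_stamp: Loose wooden hand stamp, about 0.12 kg: a light wooden disc 50 mm in diameter and 24 mm high with a round knob of 22 to 26 mm diameter, 46 mm tall, on its middle (total height 70 mm). Origin: centre of the underside (the inked face); z up. It belongs in round_tray.
- square_stamp: Loose wooden hand stamp, about 0.13 kg: a light wooden block 48 x 48 mm, 24 mm high, with a flat upright grip on its middle, 34 mm long along x, 22 mm thick along y, 46 mm tall (total height 70 mm). Origin: centre of the underside (the inked face); x and y along its sides, z up. It belongs in square_tray.
- long_stamp: Loose wooden hand stamp, about 0.14 kg: a light wooden block 70 mm long (x) by 34 mm wide (y), 24 mm high, with a flat upright grip on its middle, 44 mm long along x, 22 mm thick along y, 46 mm tall (total height 70 mm). Origin: centre of the underside (the inked face); z up. It belongs in long_tray.
- round_tray: Shallow round brown wooden tray fixed to the bench, outer diameter 104 mm, inside 92 mm, floor 6 mm and rim 14 mm above the bench. Origin: centre of its underside, on the bench; z up.
- square_tray: Shallow square brown wooden tray fixed to the bench, outside 92 x 92 mm, inside 80 x 80 mm, floor 6 mm and rim 14 mm above the bench. Origin: centre of its underside, on the bench; x and y along its sides.
- long_tray: Shallow oblong brown wooden tray fixed to the bench, outside 112 mm (x) by 78 mm (y), inside 100 x 66 mm, floor 6 mm and rim 14 mm above the bench. Origin: centre of its underside, on the bench; x along its long side.
- pad: Blotting pad of white paper, fixed to the bench, 100 x 100 mm, its flat top 8 mm above the bench, no rim; empty at the start. Origin: centre of its underside, on the bench.
- bowl: Loose red ink bowl, 96 mm in diameter at the rim, 42 mm high, standing among the trays; to be left where it stands. Origin: centre of its underside.
- jar: Loose amber glass jar with a steel cap, 44 mm in diameter, 55 mm high, standing beside the bowl; to be left where it stands. Origin: centre of its underside.
Not all that is in view belongs to the job. What is shaped like the square_stamp but blue or turquoise is not meant. What is shaped like the square_tray but green is not meant.

How it is judged:
By the outcome, as a careful person would: the job done as asked, in the order asked, and still so for the second after the job is handed in, with the robot touching nothing.
It also fails if it takes over 112 s, if anything falls off the work surface, if the arm or the gripper's body presses on something with over 40 N, if the wrist force passes 120 N, or if a joint passes its speed limit or range.

### The arm

A 6-joint arm with a two-finger parallel gripper is mounted at the origin on the work surface. World frame = base frame: x ahead of the robot, y to its left, z up, the work surface at z = 0. Lengths are in m, angles in rad, forces in N, time in s.
With the tool pointing down it reaches from about 0.25 to 0.725 m from the base axis. Payload 4 kg.
Tool frame: the origin (TCP) lies on the centre line of the jaws, within the pads' length; the fingertips stand 11 mm ahead of it and the grasp point (between the pads) lies 8 mm behind it; z points along the fingers, y is the line along which they close (so a half turn about z gives the same grasp; the last joint's range is limited). The gripper opens to 85 mm and grips with 20 to 120 N. Pads are 22 mm wide; open, the fingers measure 114 mm over their backs; the gripper's body (76 mm by 85 mm) begins 54 mm behind the grasp point. The pads swing forward as they close: fully open they stand 13 mm farther back than shut.
Start: joints at [1.288, 0.241, 0.005, 1.335, 0, 1.571], TCP at [0.14, 0.48, 0.242] pointing down, gripper open.
Joint ranges: [-2.72, 2.72], [-1.05, 1.87], [-1.09, 1.28], [-1.99, 2.15], [-1.42, 1.44], [-3.14, 3.14]. Speed limits (rad/s): [2.79, 2.79, 3.14, 3.14, 3.14, 3.14].

### API

Orientations are given as a rotation vector (axis times angle).
In Python, from workcell import arm gives the robot as it stands.
- The arm moves only by the tool apply_moves, never from a script. Its argument "plan" is a list of rows, each a list of 3 entries, a list of its own where there are three numbers: the shift along the tool's x, y, z scaled (see below), then the turn, a rotation vector about the tool's x, y, z scaled (see below), then the opening, from 0 (shut) to 1 (fully open). In form: [[[tx, ty, tz], [ax, ay, az], jaw], ...]. A call has 1 to 5 rows; each row shifts and turns the commanded pose from where the row before left it, along the tool's axes as they then stand; what a row does not reach is not made up. The controller multiplies each number of a shift by 0.04 m and each number of a turn by 4 degrees. A row lasts 1/10 s, in which the tool goes at most 50 mm and 8.59 degrees, less where a joint would pass 70% of its speed; a pose out of reach is approached as far as the arm can. A call with a number of a shift or a turn outside -1 to 1 is refused whole. A call with a gripper value outside its range is refused whole. The fingers move at their own pace and stop on an object; the grip force is fixed at half the most. Time passes only in rows, so rows that do not move let the fingers close. It gives the time, the measured TCP pose, the force, the opening and the grip force at its end, in the units of the state.
- arm.get_obs(): the state, without advancing time (a new reading comes with each control period).
- arm.capture(name): name is "scene" or "top" or "wrist"; returns a dict with "img" (420x560x3 uint8, blue, green, red), "range_z" (420x560 float32, m along the optical axis (not along the pixel's ray), 0 where there is no reading), "K" (3x3 intrinsics, pixels), "D" ([k1, k2, p1, p2, k3] as OpenCV has them; the pictures are not rectified), "world_to_cam" (4x4, takes a point from world to camera coordinates); the wrist camera has in their place "hand_eye" (4x4, takes a point from camera to tool coordinates, whose origin is the TCP and whose axes are the flange's). Camera axes: x right, y down, z forward; pixel columns grow to the right and rows downward; lengths in m; the calibration is good to about 2 mm. A picture is of the moment at which its call begins: read the wrist's pose just before it.
- arm.job_done(): hands the job in; it is judged then, once.
Trained networks look in the newest picture that a camera, given by its name, has taken for a name from the list of things; names that differ only in an ending like _2 or _b are one class to them, and where a whole thing is asked for, a point or a joint stands for the part that bears it (a point fixed in the world has none). Each returns a list of dicts, best first, with "conf" (0 to 1); they miss things now and then, are a little off and sometimes report something else, mostly with a low value. They report only what shows in the picture. A call takes as long as a camera call. They do not tell look-alikes from the thing itself.
- arm.spot_in(camera, label): "at" ([column, row] in pixels, amid what is visible of it).
- arm.regions_of(camera, label): "region" (420x560 bool, what is visible of it) and "at" ([column, row] in pixels, amid what is visible of it).
- arm.landmark_of(camera, label): "at" ([column, row] in pixels: a listed point, or the origin of a listed thing).
The state is a dict: "time_s": time; "joint_positions": joint angles; "joint_vel": joint speeds; "joint_efforts": joint torques, N m; "eef_pos": TCP position; "eef_rot": TCP orientation; "ft_force": force on the tool from outside, world axes, zero at the start; "wrist_torque": the same for the moment, N m; "width": finger opening in m; "grasp_force": force on a finger pad.
Only numpy, scipy, OpenCV 4.12 (cv2) and the standard library are available. Lean on these libraries where they do the work, as an engineer would, in place of code of your own. Each camera call takes 0.05 s, during which the arm holds its last target. There are 200 camera calls.

## Working session

There is one attempt and no reset: what is moved stays moved. The work goes in short steps, Python scripts to look and compute and a tool call to move; the robot and the scene stay as the last step left them, time stands still between calls to the robot, and variables do not carry over. Pictures are saved under pics/ and viewed, at most 14 in all, crops included, and the job is handed in when it is done.

Besides the shell and the picture viewer there is one more tool, called after "Emit:" as name(argument=value, ...), one argument or row to a line, values as JSON. apply_moves: Moves the arm, as the interface text tells. Its arguments: {"type":"object","properties":{"plan":{"type":"array","items":{"type":"array"}}},"required":["plan"]}

```bash
ls; mkdir -p pics; python3 - <<'E'
from workcell import arm
import cv2,numpy as np
o=arm.get_obs(); print(o)
for c in ["scene","top"]:
    d=arm.capture(c); cv2.imwrite(f"pics/{c}0.png",d["img"]); np.savez(f"{c}0.npz",**d)
    for l in ["round_stamp","square_stamp","long_stamp","round_tray","square_tray","long_tray","pad","bowl","jar"]:
        print(c,l,[(np.round(r["at"]),round(r["conf"],2)) for r in arm.landmark_of(c,l)][:4])
E
```

```text
pics
{'time_s': 0.0, 'joint_positions': array([1.28798653e+00, 2.41428064e-01, 3.73869669e-03, 1.33521408e+00,
       3.65888894e-05, 1.57076145e+00]), 'joint_vel': array([-2.57900530e-04, -1.60933727e-03, -7.46177604e-04,  1.03715432e-05,
       -3.62605652e-04,  4.20913346e-04]), 'joint_efforts': array([-1.34045174e-03, -3.72314429e+01,  2.52411819e+01,  1.69955799e-02,
       -2.27901028e-04, -4.46640144e-06]), 'eef_pos': array([0.13934751, 0.47955667, 0.24141093]), 'eef_rot': array([-0.44265625, -3.10991247,  0.00326836]), 'ft_force': array([-1.02861002, -0.0900914 ,  0.37728117]), 'wrist_torque': array([ 0.00397215, -0.00062657,  0.05119727]), 'grasp_force': 0.0, 'width': 0.08536431100964613}
scene round_stamp [(array([335., 240.]), 0.63)]
scene square_stamp [(array([263., 147.]), 0.93), (array([249., 181.]), 0.9), (array([205., 159.]), 0.64)]
scene long_stamp [(array([144., 202.]), 0.59)]
scene round_tray [(array([145., 210.]), 0.79)]
scene square_tray [(array([417., 225.]), 0.9), (array([333., 241.]), 0.6), (array([404., 300.]), 0.59)]
scene long_tray [(array([245., 181.]), 0.64)]
scene pad []
scene bowl [(array([226., 258.]), 0.82)]
scene jar [(array([266., 288.]), 0.73)]
top round_stamp [(array([240., 209.]), 0.8), (array([343., 214.]), 0.16)]
top square_stamp [(array([398., 212.]), 0.86), (array([340., 213.]), 0.73), (array([368., 264.]), 0.6), (array([187., 129.]), 0.28)]
top long_stamp [(array([386., 133.]), 0.56), (array([290., 140.]), 0.29)]
top round_tray [(array([388., 135.]), 0.7)]
top square_tray [(array([169., 201.]), 0.91), (array([195., 269.]), 0.76), (array([241., 216.]), 0.72)]
top long_tray [(array([344., 214.]), 0.59)]
top pad [(array([190., 127.]), 0.96)]
top bowl [(array([294., 140.]), 0.82)]
top jar [(array([250., 136.]), 0.59), (array([387., 135.]), 0.23)]
```

View pics/top0.png

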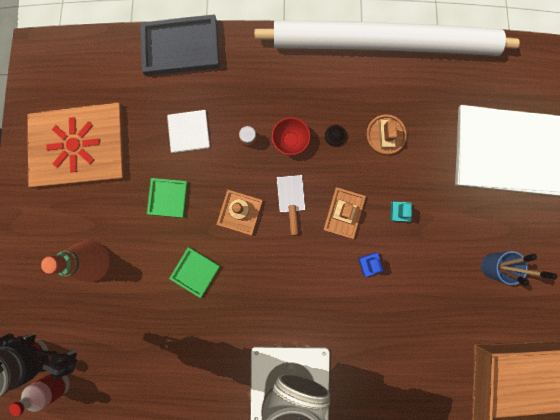

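View pics/scene0.png

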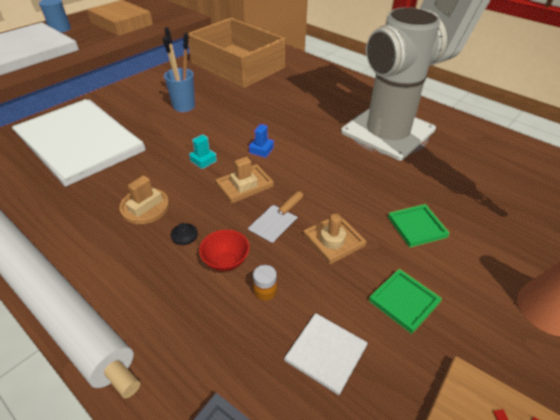

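The top view shows the long stamp in the round tray (388,134), the round stamp in the square tray (240,212) and the square stamp in the long tray (345,213). The pad at (188,131) is free. The green trays and the blue and turquoise stamps are decoys. The jar is at (248,134) and the bowl at (292,137).

```bash
cat > h.py <<'E'
import numpy as np,cv2
from scipy.spatial.transform import Rotation as R
def cloud(d,c2w):
    "world point per pixel, HxWx3"
    h,w=d["range_z"].shape
    u,v=np.meshgrid(np.arange(w,dtype=np.float64),np.arange(h,dtype=np.float64))
    p=cv2.undistortPoints(np.stack([u,v],-1).reshape(-1,1,2),d["K"],d["D"]).reshape(h,w,2)
    z=d["range_z"][...,None]
    P=np.concatenate([p*z,z,np.ones_like(z)],-1)
    P=P@c2w.T
    P[d["range_z"]==0]=np.nan
    return P[...,:3]
def tool(o):
    T=np.eye(4);T[:3,:3]=R.from_rotvec(o["eef_rot"]).as_matrix();T[:3,3]=o["eef_pos"];return T
def rect(xy):
    (cx,cy),(a,b),_=r=cv2.minAreaRect((xy*1000).astype(np.float32))
    bx=cv2.boxPoints(r);e=[bx[1]-bx[0],bx[2]-bx[1]];e=max(e,key=np.linalg.norm)
    return np.round([cx,cy,max(a,b),min(a,b),np.degrees(np.arctan2(e[1],e[0]))%180],1)
E
python3 - <<'E'
from h import *
from workcell import arm
d=dict(np.load("top0.npz")); P=cloud(d,np.linalg.inv(d["world_to_cam"]))
print("bench z",np.nanmedian(P[300:320,200:350,2]))
for n,(u,v) in dict(longInRound=(387,134),roundInSq=(240,212),sqInLong=(345,213),pad=(188,131),bowl=(292,137),jar=(248,134)).items():
    Q=P[v-32:v+32,u-32:u+32].reshape(-1,3);
    c=P[v-3:v+4,u-3:u+4].reshape(-1,3);c=np.nanmedian(c,0)
    Q=Q[np.linalg.norm(Q[:,:2]-c[:2],axis=1)<.075]
    A=Q[Q[:,2]>.005];T=Q[Q[:,2]>.055];print(n,"all",rect(A[:,:2]),len(A),"top",rect(T[:,:2]) if len(T)>4 else 0,np.nanmax(Q[:,2]))
dd=arm.capture("wrist");print(dd["hand_eye"].round(3),dd["K"])
print(tool(arm.get_obs()).round(3))
cv2.imwrite("pics/w0.png",dd["img"])
E
```

```text
bench z 0.0002009172204840981
longInRound all [ 631.4 -228.1  122.4  110.9   91.9] 1187 top [ 632.5 -239.3   44.1   23.4    3.2] 0.08054174405822245
roundInSq all [414.7 119.2 125.1 115.8  73.9] 1189 top [437.3 130.9  23.5  21.7  90.6] 0.0795917087652398
sqInLong all [ 427.  -130.1  128.   120.9  157.9] 1252 top [ 434.6 -129.7   33.8   21.9  161.9] 0.07990232048755119
pad all [638.2 268.8 139.2 101.6   8.4] 1365 top 0 0.015711243149724163
bowl all [623.4   6.2 139.  109.2  36.2] 1092 top 0 0.047205418718178516
jar all [632.9 102.7 138.6  73.2  83.9] 432 top [620.1 112.7  38.8  35.7  22.7] 0.05932699215083259
[[ 0.001 -0.955 -0.298  0.075]
 [ 1.     0.001  0.001 -0.001]
 [-0.001 -0.298  0.955 -0.132]
 [ 0.     0.     0.     1.   ]] [[313.37906865   0.         286.0128435 ]
 [  0.         313.37906865 212.13955502]
 [  0.           0.           1.        ]]
[[-0.96   0.279  0.     0.14 ]
 [ 0.279  0.96   0.     0.48 ]
 [-0.     0.    -1.     0.242]
 [ 0.     0.     0.     1.   ]]
```

View pics/w0.png

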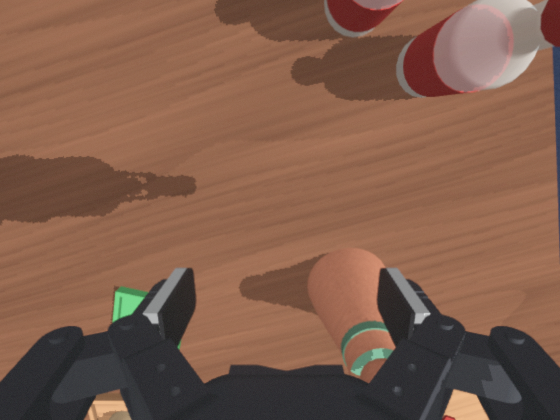

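```bash
cat >> h.py <<'E'
def plan(x,y,z,yaw,jaw,frm=None,vmax=1.0):
    "rows taking the tool (pointing down) to x,y,z and tool-x heading yaw (deg), straight and evenly"
    from workcell import arm
    T=tool(arm.get_obs()) if frm is None else down(*frm)
    G=down(x,y,z,yaw)
    rv=R.from_matrix(T[:3,:3].T@G[:3,:3]).as_rotvec(degrees=True)
    n=int(np.ceil(max(np.abs(G[:3,3]-T[:3,3]).max()*1.1/.04/vmax,np.linalg.norm(G[:3,3]-T[:3,3])/.04/vmax,np.abs(rv).max()/4/vmax,1)))
    step=R.from_rotvec(rv/n,degrees=True).as_matrix(); rows=[]
    for i in range(n):
        d=T[:3,:3].T@(G[:3,3]-T[:3,3])/(n-i)
        rows.append([[round(float(q),2) for q in d/.04],[round(float(q),2) for q in rv/n/4],jaw])
        T[:3,3]+=T[:3,:3]@d; T[:3,:3]=T[:3,:3]@step
    for i in range(0,n,5): print(str(rows[i:i+5]).replace(" ",""))
    return x,y,z,yaw
def down(x,y,z,yaw):
    a=np.radians(yaw);c,s=np.cos(a),np.sin(a);T=np.eye(4)
    T[:3,:3]=[[c,s,0],[s,-c,0],[0,0,-1]];T[:3,3]=x,y,z;return T
E
python3 - <<'E'
from h import *
d=dict(np.load("top0.npz")); P=cloud(d,np.linalg.inv(d["world_to_cam"]))
Q=P[235:290,40:120].reshape(-1,3);Q=Q[Q[:,2]>.03];print("bottle",np.nanmin(Q,0),np.nanmax(Q,0))
f=plan(.25,.30,.24,125,1)
plan(.437,.131,.20,90,1,f)
E
```

```text
bottle [0.25140292 0.46858232 0.03000269] [0.34865731 0.54072462 0.20327571]
[[[-0.39,-0.36,0.01],[0.0,-0.0,0.97],1],[[-0.41,-0.33,0.01],[0.0,-0.0,0.97],1],[[-0.44,-0.3,0.01],[0.0,-0.0,0.97],1],[[-0.45,-0.27,0.01],[0.0,-0.0,0.97],1],[[-0.47,-0.24,0.01],[0.0,-0.0,0.97],1]]
[[[-0.49,-0.21,0.01],[0.0,-0.0,0.97],1],[[-0.5,-0.17,0.01],[0.0,-0.0,0.97],1],[[-0.51,-0.14,0.01],[0.0,-0.0,0.97],1],[[-0.52,-0.1,0.01],[0.0,-0.0,0.97],1],[[-0.52,-0.07,0.01],[0.0,-0.0,0.97],1]]
[[[-0.68,0.16,0.11],[0.0,0.0,0.97],1],[[-0.67,0.2,0.11],[0.0,0.0,0.97],1],[[-0.66,0.25,0.11],[0.0,0.0,0.97],1],[[-0.64,0.29,0.11],[0.0,0.0,0.97],1],[[-0.62,0.33,0.11],[0.0,0.0,0.97],1]]
[[[-0.59,0.37,0.11],[0.0,0.0,0.97],1],[[-0.56,0.41,0.11],[0.0,0.0,0.97],1],[[-0.54,0.45,0.11],[0.0,0.0,0.97],1],[[-0.5,0.49,0.11],[0.0,0.0,0.97],1]]
```

Emit:
apply_moves(
  plan=[
    [[-0.39, -0.36, 0], [0, 0, 0.97], 1],
    [[-0.41, -0.33, 0], [0, 0, 0.97], 1],
    [[-0.44, -0.3, 0], [0, 0, 0.97], 1],
    [[-0.45, -0.27, 0], [0, 0, 0.97], 1],
    [[-0.47, -0.24, 0], [0, 0, 0.97], 1],
  ],
)

```text
time_s: 1.55
eef_pos: [0.1947, 0.3891, 0.2423]
eef_rot: [0.964, 2.99, 0.0]
ft_force: [0.5, -0.0, -0.3]
width: 0.0856
grasp_force: 0.0
```

Emit:
apply_moves(
  plan=[
    [[-0.49, -0.21, 0], [0, 0, 0.97], 1],
    [[-0.5, -0.17, 0], [0, 0, 0.97], 1],
    [[-0.51, -0.14, 0], [0, 0, 0.97], 1],
    [[-0.52, -0.1, 0], [0, 0, 0.97], 1],
    [[-0.52, -0.07, 0], [0, 0, 0.97], 1],
  ],
)

```text
time_s: 2.05
eef_pos: [0.25, 0.2988, 0.2424]
eef_rot: [1.454, 2.785, 0.001]
ft_force: [-0.3, 0.0, 0.4]
width: 0.0851
grasp_force: 0.0
```

Emit:
apply_moves(
  plan=[
    [[-0.68, 0.16, 0.11], [0, 0, 0.97], 1],
    [[-0.67, 0.2, 0.11], [0, 0, 0.97], 1],
    [[-0.66, 0.25, 0.11], [0, 0, 0.97], 1],
    [[-0.64, 0.29, 0.11], [0, 0, 0.97], 1],
    [[-0.62, 0.33, 0.11], [0, 0, 0.97], 1],
  ],
)

```text
time_s: 2.55
eef_pos: [0.3544, 0.2046, 0.2203]
eef_rot: [1.903, 2.5, 0.001]
ft_force: [0.6, 0.2, -0.3]
width: 0.0856
grasp_force: 0.0
```

Emit:
apply_moves(
  plan=[
    [[-0.59, 0.37, 0.11], [0, 0, 0.97], 1],
    [[-0.56, 0.41, 0.11], [0, 0, 0.97], 1],
    [[-0.54, 0.45, 0.11], [0, 0, 0.97], 1],
    [[-0.5, 0.49, 0.11], [0, 0, 0.97], 1],
    [[0, 0, 0], [0, 0, 0], 1],
  ],
)

```text
time_s: 3.05
eef_pos: [0.4383, 0.1287, 0.2021]
eef_rot: [2.225, 2.217, -0.0]
ft_force: [-0.2, -0.4, 0.2]
width: 0.0858
grasp_force: 0.0
```

```bash
cat >> h.py <<'E'
def look(name,ctr,tr=None,show=True):
    "wrist view: grip top rect, block rect, tray rim rect near world point ctr"
    from workcell import arm
    o=arm.get_obs(); d=arm.capture("wrist"); T=tool(o)
    P=cloud(d,T@d["hand_eye"]); cv2.imwrite(f"pics/{name}.png",d["img"])
    hsv=cv2.cvtColor(d["img"],cv2.COLOR_BGR2HSV)
    m=np.linalg.norm(P[...,:2]-np.array(ctr),axis=-1)<.085
    def band(lo,hi,nm):
        k=(m&(P[...,2]>lo)&(P[...,2]<hi)).astype(np.uint8)
        k=cv2.morphologyEx(k,cv2.MORPH_OPEN,np.ones((2,2)))
        n,lab,st,_=cv2.connectedComponentsWithStats(k)
        if n<2: print(nm,None);return
        Q=P[lab==1+np.argmax(st[1:,4])]
        print(nm,rect(Q[:,:2]),"z",np.round(np.percentile(Q[:,2],[50,95]),4),len(Q))
    band(.062,.1,"grip");band(.022,.036,"block");band(.0095,.02,"rim");band(.005,.1,"all")
    print("bench",np.nanmedian(P[...,2][m&(P[...,2]<.004)]) if (m&(P[...,2]<.004)).any() else None)
    return P,d
E
python3 - <<'E'
from h import *
look("w1",(.437,.131))
E
```

```text
grip [440.3 120.3  45.6  24.4  99.6] z [nan nan] 646
block [445.  125.7  46.1  38.7 137.2] z [nan nan] 1158
rim [433.1 125.8  98.1  93.8  74.1] z [nan nan] 2070
all [432.7 126.8  97.7  93.8  74.8] z [nan nan] 7575
bench 0.0006383185367137001
```

View pics/w1.png

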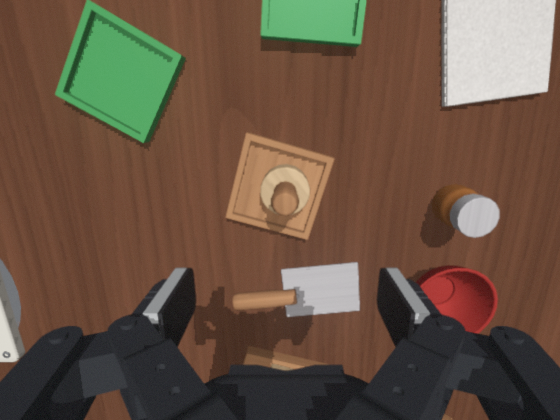

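```bash
sed -i 's/np.ones((2,2))/np.ones((3,3))/; s/band(.062,.1,"grip")/band(.072,.1,"grip")/; s/band(.022,.036/band(.026,.034/; s/band(.0095,.02,/band(.011,.018,/; s/band(.005,.1,"all")/band(.005,.02,"tray")/' h.py
python3 - <<'E'
from h import *
P,d=look("w2",(.437,.131))
k=np.nanmax(P[150:230,250:320,2]);print(k, P[200,286],P[192,270])
E
```

```text
grip [4.380e+02 1.313e+02 2.170e+01 2.100e+01 2.000e-01] z [0.0763 0.0776] 495
block [438.  133.8  49.2  42.9   1.1] z [0.0305 0.0318] 1090
rim [431.1 130.1  92.5  92.1  73.9] z [0.0146 0.0158] 1982
tray [431.1 130.1  92.5  92.1  73.9] z [0.0073 0.0154] 5616
bench 0.0006302204292660818
0.07854203213973038 [0.43753821 0.13559419 0.07671116] [0.42158185 0.13122838 0.02962702]
```

```bash
python3 - <<'E'
from h import *
d=dict(np.load("top0.npz")); P=cloud(d,np.linalg.inv(d["world_to_cam"]))
w=d["img"].min(-1)>140; w[:100]=0;w[165:]=0;w[:,:155]=0;w[:,225:]=0
print(rect(P[w][:,:2]))
print("down");f=plan(.438,.131,.05,90,1)
print("up");f=plan(.438,.131,.14,90,0,f)
print("over");f=plan(.638,.269,.14,50,0,f)
print("set");f=plan(.638,.269,.055,50,0,f)
E
```

```text
[nan nan  0.  0. nan]
down
[[[0.0,0.01,0.76],[-0.0,-0.0,0.0],1],[[0.0,0.01,0.76],[-0.0,-0.0,0.0],1],[[0.0,0.01,0.76],[-0.0,-0.0,0.0],1],[[0.0,0.01,0.76],[-0.0,-0.0,0.0],1],[[0.0,0.01,0.76],[-0.0,-0.0,0.0],1]]
up
[[[0.0,0.0,-0.75],[0.0,0.0,0.0],0],[[0.0,0.0,-0.75],[0.0,0.0,0.0],0],[[0.0,0.0,-0.75],[0.0,0.0,0.0],0]]
over
[[[0.31,0.45,0.0],[0.0,0.0,0.91],0],[[0.34,0.43,0.0],[0.0,0.0,0.91],0],[[0.37,0.41,0.0],[0.0,0.0,0.91],0],[[0.39,0.39,0.0],[0.0,0.0,0.91],0],[[0.42,0.36,0.0],[0.0,0.0,0.91],0]]
[[[0.44,0.33,0.0],[0.0,0.0,0.91],0],[[0.46,0.31,0.0],[0.0,0.0,0.91],0],[[0.48,0.28,0.0],[0.0,0.0,0.91],0],[[0.5,0.24,0.0],[0.0,0.0,0.91],0],[[0.51,0.21,0.0],[0.0,0.0,0.91],0]]
[[[0.52,0.18,0.0],[0.0,0.0,0.91],0]]
set
[[[0.0,0.0,0.71],[0.0,0.0,0.0],0],[[0.0,0.0,0.71],[0.0,0.0,0.0],0],[[0.0,0.0,0.71],[0.0,0.0,0.0],0]]
```

Emit:
apply_moves(
  plan=[
    [[0, 0, 0.76], [0, 0, 0], 1],
    [[0, 0, 0.76], [0, 0, 0], 1],
    [[0, 0, 0.76], [0, 0, 0], 1],
    [[0, 0, 0.76], [0, 0, 0], 1],
    [[0, 0, 0.76], [0, 0, 0], 1],
  ],
)

```text
time_s: 3.65
eef_pos: [0.436, 0.1315, 0.0502]
eef_rot: [2.217, 2.225, 0.002]
ft_force: [0.9, -0.2, -0.6]
width: 0.0851
grasp_force: 0.0
```

Emit:
apply_moves(
  plan=[
    [[0, 0, 0], [0, 0, 0], 0],
    [[0, 0, 0], [0, 0, 0], 0],
    [[0, 0, 0], [0, 0, 0], 0],
    [[0, 0, 0], [0, 0, 0], 0],
    [[0, 0, 0], [0, 0, 0], 0],
  ],
)

```text
time_s: 4.15
eef_pos: [0.4377, 0.1311, 0.0526]
eef_rot: [2.219, 2.222, 0.005]
ft_force: [-1.9, 1.2, 6.6]
width: 0.0235
grasp_force: 58.4
```

Emit:
apply_moves(
  plan=[
    [[0, 0, 0], [0, 0, 0], 0],
    [[0, 0, 0], [0, 0, 0], 0],
    [[0, 0, 0], [0, 0, 0], 0],
  ],
)

```text
time_s: 4.45
eef_pos: [0.4377, 0.131, 0.0526]
eef_rot: [2.219, 2.222, 0.005]
ft_force: [-1.0, -0.2, 5.3]
width: 0.0234
grasp_force: 58.4
```

```bash
python3 - <<'E'
from h import *
d=dict(np.load("top0.npz")); P=cloud(d,np.linalg.inv(d["world_to_cam"]))
w=d["img"].min(-1)>140; w[:100]=0;w[165:]=0;w[:,:155]=0;w[:,225:]=0; w&=np.isfinite(P[...,0])
print(rect(P[w][:,:2]))
E
```

```text
[640.6 270.2 103.  102.9   8.6]
```

Emit:
apply_moves(
  plan=[
    [[0, 0, -0.75], [0, 0, 0], 0],
    [[0, 0, -0.75], [0, 0, 0], 0],
    [[0, 0, -0.75], [0, 0, 0], 0],
  ],
)

```text
time_s: 4.75
eef_pos: [0.4365, 0.1304, 0.1424]
eef_rot: [2.22, 2.223, 0.001]
ft_force: [0.7, -0.3, -0.6]
width: 0.0236
grasp_force: 59.2
```

Emit:
apply_moves(
  plan=[
    [[0.31, 0.45, 0], [0, 0, 0.91], 0],
    [[0.34, 0.43, 0], [0, 0, 0.91], 0],
    [[0.37, 0.41, 0], [0, 0, 0.91], 0],
    [[0.39, 0.39, 0], [0, 0, 0.91], 0],
    [[0.42, 0.36, 0], [0, 0, 0.91], 0],
  ],
)

```text
time_s: 5.25
eef_pos: [0.5279, 0.1936, 0.1416]
eef_rot: [2.546, 1.84, 0.002]
ft_force: [0.3, -0.5, -0.6]
width: 0.0231
grasp_force: 59.2
```

Emit:
apply_moves(
  plan=[
    [[0.44, 0.33, 0], [0, 0, 0.91], 0],
    [[0.46, 0.31, 0], [0, 0, 0.91], 0],
    [[0.48, 0.28, 0], [0, 0, 0.91], 0],
    [[0.5, 0.24, 0], [0, 0, 0.91], 0],
    [[0.51, 0.21, 0], [0, 0, 0.91], 0],
  ],
)

```text
time_s: 5.75
eef_pos: [0.6187, 0.2567, 0.1414]
eef_rot: [2.805, 1.415, 0.001]
ft_force: [-0.5, 0.2, -1.8]
width: 0.0237
grasp_force: 59.2
```

Emit:
apply_moves(
  plan=[
    [[0.52, 0.18, 0], [0, 0, 0.91], 0],
    [[0, 0, 0.65], [0, 0, 0], 0],
    [[0, 0, 0.65], [0, 0, 0], 0],
    [[0, 0, 0.5], [0, 0, 0], 0],
    [[0, 0, 0], [0, 0, 0], 0],
  ],
)

```text
time_s: 6.25
eef_pos: [0.6335, 0.2676, 0.065]
eef_rot: [-2.847, -1.328, 0.012]
ft_force: [-0.9, 0.7, -1.3]
width: 0.0234
grasp_force: 59.2
```

Emit:
apply_moves(
  plan=[
    [[0, 0, 0.1], [0, 0, 0], 0],
    [[0, 0, 0.1], [0, 0, 0], 0],
    [[0, 0, 0], [0, 0, 0], 0],
  ],
)

```text
time_s: 6.55
eef_pos: [0.6366, 0.2689, 0.0617]
eef_rot: [2.847, 1.329, 0.003]
ft_force: [-0.2, -0.2, -1.7]
width: 0.0234
grasp_force: 59.2
```

Emit:
apply_moves(
  plan=[
    [[0, 0, 0.08], [0, 0, 0], 0],
    [[0, 0, 0.06], [0, 0, 0], 0],
    [[0, 0, 0.03], [0, 0, 0], 0],
    [[0, 0, 0], [0, 0, 0], 0],
  ],
)

```text
time_s: 6.95
eef_pos: [0.6363, 0.2689, 0.0548]
eef_rot: [-2.847, -1.329, -0.002]
ft_force: [-0.9, -0.4, 2.5]
width: 0.0232
grasp_force: 59.6
```

Emit:
apply_moves(
  plan=[
    [[0, 0, 0], [0, 0, 0], 1],
    [[0, 0, 0], [0, 0, 0], 1],
    [[0, 0, 0], [0, 0, 0], 1],
    [[0, 0, 0], [0, 0, 0], 1],
    [[0, 0, 0], [0, 0, 0], 1],
  ],
)

```text
time_s: 7.45
eef_pos: [0.6361, 0.2687, 0.0538]
eef_rot: [2.847, 1.328, -0.0]
ft_force: [-0.7, 0.4, 0.6]
width: 0.0857
grasp_force: 0.0
```

Emit:
apply_moves(
  plan=[
    [[0, 0, -0.3], [0, 0, 0], 1],
    [[0, 0, -0.7], [0, 0, 0], 1],
    [[0, 0, -0.9], [0, 0, 0], 1],
    [[0, 0, -0.9], [0, 0, 0], 1],
    [[0, 0, -0.5], [0, 0, 0], 1],
  ],
)

```text
time_s: 7.95
eef_pos: [0.6374, 0.2692, 0.1912]
eef_rot: [2.847, 1.328, 0.01]
ft_force: [0.4, 0.2, 0.5]
width: 0.0857
grasp_force: 0.0
```

```bash
python3 - <<'E'
from h import *
look("w3",(.637,.269))
plan(.4346,-.1297,.20,-18,1)
E
```

```text
grip [636.7 268.7  22.7  21.7 139.9] z [0.0781 0.0794] 590
block [639.  271.3  49.2  42.8 139.6] z [0.0324 0.0335] 1140
rim None
tray [639.2 268.2 100.2  99.7   8. ] z [0.0086 0.0098] 6900
bench 0.0005785335766829158
[[[-0.61,0.14,-0.01],[-0.0,-0.01,0.94],1],[[-0.6,0.18,-0.01],[-0.0,-0.01,0.94],1],[[-0.58,0.22,-0.01],[-0.0,-0.01,0.94],1],[[-0.57,0.26,-0.01],[-0.0,-0.01,0.94],1],[[-0.55,0.29,-0.01],[-0.0,-0.01,0.94],1]]
[[[-0.53,0.33,-0.01],[-0.0,-0.01,0.94],1],[[-0.51,0.36,-0.01],[-0.0,-0.01,0.94],1],[[-0.48,0.4,-0.01],[-0.0,-0.01,0.94],1],[[-0.45,0.43,-0.01],[-0.0,-0.01,0.94],1],[[-0.43,0.46,-0.01],[-0.0,-0.01,0.94],1]]
[[[-0.39,0.48,-0.01],[-0.0,-0.01,0.94],1],[[-0.36,0.51,-0.01],[-0.0,-0.01,0.94],1],[[-0.33,0.53,-0.01],[-0.0,-0.01,0.94],1],[[-0.29,0.55,-0.01],[-0.0,-0.01,0.94],1],[[-0.26,0.57,-0.01],[-0.0,-0.01,0.94],1]]
[[[-0.22,0.58,-0.01],[-0.0,-0.01,0.94],1],[[-0.18,0.6,-0.01],[-0.0,-0.01,0.94],1],[[-0.14,0.61,-0.01],[-0.0,-0.01,0.94],1]]
```

The round stamp stands upright in the middle of the pad: its top is at 78 mm, and the pad is at (.639,.268). Next, the square stamp.

Emit:
apply_moves(
  plan=[
    [[-0.61, 0.14, 0], [0, 0, 0.94], 1],
    [[-0.6, 0.18, 0], [0, 0, 0.94], 1],
    [[-0.58, 0.22, 0], [0, 0, 0.94], 1],
    [[-0.57, 0.26, 0], [0, 0, 0.94], 1],
    [[-0.55, 0.29, 0], [0, 0, 0.94], 1],
  ],
)

```text
time_s: 8.5
eef_pos: [0.5789, 0.1565, 0.1863]
eef_rot: [3.027, 0.842, 0.001]
ft_force: [0.2, -0.8, 0.6]
width: 0.0853
grasp_force: 0.0
```

Emit:
apply_moves(
  plan=[
    [[-0.53, 0.33, 0], [0, 0, 0.94], 1],
    [[-0.51, 0.36, 0], [0, 0, 0.94], 1],
    [[-0.48, 0.4, 0], [0, 0, 0.94], 1],
    [[-0.45, 0.43, 0], [0, 0, 0.94], 1],
    [[-0.43, 0.46, 0], [0, 0, 0.94], 1],
  ],
)

```text
time_s: 9.0
eef_pos: [0.5227, 0.0449, 0.1864]
eef_rot: [3.123, 0.336, 0.001]
ft_force: [0.5, 0.7, 0.2]
width: 0.0854
grasp_force: 0.0
```

Emit:
apply_moves(
  plan=[
    [[-0.39, 0.48, 0], [0, 0, 0.94], 1],
    [[-0.36, 0.51, 0], [0, 0, 0.94], 1],
    [[-0.33, 0.53, 0], [0, 0, 0.94], 1],
    [[-0.29, 0.55, 0], [0, 0, 0.94], 1],
    [[-0.26, 0.57, 0], [0, 0, 0.94], 1],
  ],
)

```text
time_s: 9.5
eef_pos: [0.4665, -0.0663, 0.1864]
eef_rot: [3.136, -0.178, 0.001]
ft_force: [0.8, -1.0, 0.2]
width: 0.0851
grasp_force: 0.0
```

Emit:
apply_moves(
  plan=[
    [[-0.22, 0.58, 0], [0, 0, 0.94], 1],
    [[-0.18, 0.6, 0], [0, 0, 0.94], 1],
    [[-0.14, 0.61, 0], [0, 0, 0.94], 1],
    [[0, 0, 0], [0, 0, 0], 1],
  ],
)

```text
time_s: 9.9
eef_pos: [0.4309, -0.1371, 0.1863]
eef_rot: [-3.103, 0.483, -0.001]
ft_force: [0.4, 0.8, 0.5]
width: 0.0851
grasp_force: 0.0
```

```bash
python3 - <<'E'
from h import *
look("w4",(.4346,-.1297))
print(tool(__import__("workcell").arm.get_obs()).round(4))
E
```

```text
grip [ 434.2 -130.7   33.9   21.2  162.6] z [0.0762 0.0774] 1026
block [ 434.4 -131.2   48.    47.7  161.1] z [0.0305 0.0316] 1431
rim [ 431.4 -132.3  112.7   77.8  164.2] z [0.0146 0.0157] 2195
tray [ 431.4 -132.4  112.7   77.8  164.1] z [0.0075 0.0154] 5738
bench 0.0006080961381304539
[[ 9.533e-01 -3.020e-01  1.300e-03  4.317e-01]
 [-3.020e-01 -9.533e-01  2.200e-03 -1.361e-01]
 [ 6.000e-04 -2.500e-03 -1.000e+00  1.863e-01]
 [ 0.000e+00  0.000e+00  0.000e+00  1.000e+00]]
```

View pics/w4.png

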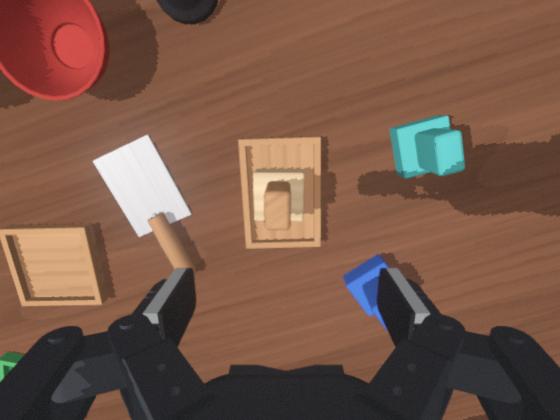

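```bash
python3 - <<'E'
from h import *
plan(.4342,-.131,.056,-17.9,1)
E
```

```text
[[[0.0,-0.03,0.81],[-0.01,-0.0,0.02],1],[[0.01,-0.03,0.81],[-0.01,-0.0,0.02],1],[[0.01,-0.03,0.81],[-0.01,-0.0,0.02],1],[[0.01,-0.03,0.81],[-0.01,-0.0,0.02],1]]
```

Emit:
apply_moves(
  plan=[
    [[0, -0.03, 0.81], [0, 0, -0.02], 1],
    [[0.01, -0.03, 0.81], [0, 0, 0], 1],
    [[0.01, -0.03, 0.81], [0, 0, 0], 1],
    [[0.01, -0.03, 0.81], [0, 0, 0], 1],
    [[0, 0, 0], [0, 0, 0], 1],
  ],
)

```text
time_s: 10.45
eef_pos: [0.4311, -0.1309, 0.0529]
eef_rot: [-3.101, 0.465, 0.012]
ft_force: [-1.6, 0.1, 0.3]
width: 0.085
grasp_force: 0.0
```

Emit:
apply_moves(
  plan=[
    [[0, 0, 0], [0, 0, 0], 0],
    [[0, 0, 0], [0, 0, 0], 0],
    [[0, 0, 0], [0, 0, 0], 0],
    [[0, 0, 0], [0, 0, 0], 0],
    [[0, 0, 0], [0, 0, 0], 0],
  ],
)

```text
time_s: 10.95
eef_pos: [0.4352, -0.133, 0.0574]
eef_rot: [-3.102, 0.468, -0.005]
ft_force: [-0.2, 1.6, 3.2]
width: 0.0211
grasp_force: 64.2
```

Emit:
apply_moves(
  plan=[
    [[0, 0, 0], [0, 0, 0], 0],
    [[0, 0, 0], [0, 0, 0], 0],
  ],
)

```text
time_s: 11.15
eef_pos: [0.4352, -0.133, 0.0573]
eef_rot: [-3.102, 0.468, -0.005]
ft_force: [0.4, 1.2, 5.9]
width: 0.021
grasp_force: 64.6
```

```bash
python3 - <<'E'
from h import *
T=tool(__import__("workcell").arm.get_obs());print(T.round(4),np.degrees(np.arctan2(T[1,0],T[0,0])))
x,y,z=T[:3,3];w=np.degrees(np.arctan2(T[1,0],T[0,0]))
plan(.4311,.1301,.15,-16.1,0,(x,y,.15,w))
E
```

```text
[[ 0.9555 -0.295   0.0037  0.4352]
 [-0.295  -0.9555  0.0039 -0.133 ]
 [ 0.0024 -0.0049 -1.      0.0573]
 [ 0.      0.      0.      1.    ]] -17.15975902845547
[[[-0.25,-0.78,0.0],[0.0,0.0,-0.03],0],[[-0.25,-0.78,0.0],[0.0,0.0,-0.03],0],[[-0.25,-0.78,0.0],[0.0,0.0,-0.03],0],[[-0.25,-0.78,0.0],[0.0,0.0,-0.03],0],[[-0.25,-0.78,0.0],[0.0,0.0,-0.03],0]]
[[[-0.25,-0.78,0.0],[0.0,0.0,-0.03],0],[[-0.24,-0.79,0.0],[0.0,0.0,-0.03],0],[[-0.24,-0.79,0.0],[0.0,0.0,-0.03],0]]
```

Emit:
apply_moves(
  plan=[
    [[0, 0, -0.7], [0, 0, 0], 0],
    [[0, 0, -0.8], [0, 0, 0], 0],
    [[0, 0, -0.8], [0, 0, 0], 0],
  ],
)

```text
time_s: 11.45
eef_pos: [0.433, -0.1331, 0.1487]
eef_rot: [-3.102, 0.469, 0.003]
ft_force: [0.8, -0.1, -2.7]
width: 0.0211
grasp_force: 63.5
```

Emit:
apply_moves(
  plan=[
    [[-0.25, -0.78, 0], [0, 0, -0.03], 0],
    [[-0.25, -0.78, 0], [0, 0, -0.03], 0],
    [[-0.25, -0.78, 0], [0, 0, -0.03], 0],
    [[-0.25, -0.78, 0], [0, 0, -0.03], 0],
    [[-0.25, -0.78, 0], [0, 0, -0.03], 0],
  ],
)

```text
time_s: 11.95
eef_pos: [0.4032, -0.0529, 0.1523]
eef_rot: [-3.054, 0.281, -0.006]
ft_force: [0.7, -0.7, -1.4]
width: 0.0213
grasp_force: 63.5
```

Emit:
apply_moves(
  plan=[
    [[-0.25, -0.78, 0], [0, 0, -0.03], 0],
    [[-0.24, -0.79, 0], [0, 0, -0.03], 0],
    [[-0.24, -0.79, 0], [0, 0, -0.03], 0],
    [[0, 0, 0], [0, 0, 0], 0],
    [[0, 0, 0], [0, 0, 0], 0],
  ],
)

```text
time_s: 12.45
eef_pos: [0.3837, -0.0116, 0.162]
eef_rot: [-3.02, 0.179, -0.012]
ft_force: [-0.1, 0.8, -2.1]
width: 0.0212
grasp_force: 63.5
```

```bash
python3 - <<'E'
from h import *
T=tool(__import__("workcell").arm.get_obs());print(T.round(4),np.degrees(np.arctan2(T[1,0],T[0,0])))
P,d=look("w5",(.4311,.1301))
plan(.4311,.1301,.065,-16.1,0)
E
```

```text
[[ 0.993  -0.1171  0.0148  0.3837]
 [-0.118  -0.9862  0.1158 -0.0116]
 [ 0.0011 -0.1167 -0.9932  0.162 ]
 [ 0.      0.      0.      1.    ]] -6.776925905908316
grip None
block None
rim [430.1 130.4  94.   92.7  73.8] z [0.0145 0.0157] 2656
tray [430.2 130.4  94.1  92.7  73.8] z [0.0071 0.0153] 9325
bench 0.0006932632801752159
[[[0.15,-0.67,0.57],[-0.33,0.02,0.46],0],[[0.13,-0.69,0.55],[-0.33,0.02,0.46],0],[[0.1,-0.7,0.53],[-0.33,0.02,0.46],0],[[0.08,-0.72,0.52],[-0.33,0.02,0.46],0],[[0.06,-0.73,0.5],[-0.33,0.02,0.46],0]]
```

View pics/w5.png

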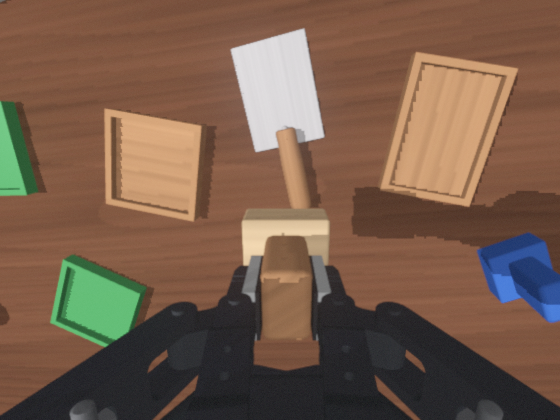

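The picture shows the square stamp held well between the fingers at (285,270). The arm stopped short, about 7° tilted, so I'll check the joints.

```bash
python3 - <<'E'
from workcell import arm
o=arm.get_obs();print(o["joint_positions"].round(3),o["joint_vel"].round(3),o["joint_efforts"].round(1),o["time_s"],o["eef_pos"])
E
```

```text
[-0.12   0.069 -0.426  1.075  0.117  3.141] [-0.009  0.009  0.005 -0.     0.001 -0.001] [  0.2 -27.2  23.3   0.1   0.4   0. ] 12.5 [ 0.38382296 -0.01179904  0.16185987]
```

Joint 6 is at its limit (j6 = j1 + 180° − yaw). The square stamp can go in a quarter turn round instead, with yaw 73.9.

```bash
python3 - <<'E'
from h import *
f=plan(.4,.03,.16,20,0)
plan(.4308,.1302,.15,73.9,0,f)
E
```

```text
[[[0.04,-0.15,0.02],[-0.23,-0.06,-0.96],0],[[0.05,-0.15,0.02],[-0.23,-0.06,-0.96],0],[[0.06,-0.15,0.02],[-0.23,-0.06,-0.96],0],[[0.07,-0.14,0.02],[-0.23,-0.06,-0.96],0],[[0.08,-0.14,0.01],[-0.23,-0.06,-0.96],0]]
[[[0.09,-0.13,0.01],[-0.23,-0.06,-0.96],0],[[0.1,-0.13,0.01],[-0.23,-0.06,-0.96],0]]
[[[0.11,-0.15,0.02],[0.0,0.0,-0.96],0],[[0.12,-0.14,0.02],[0.0,0.0,-0.96],0],[[0.13,-0.13,0.02],[0.0,0.0,-0.96],0],[[0.14,-0.12,0.02],[0.0,0.0,-0.96],0],[[0.15,-0.11,0.02],[0.0,0.0,-0.96],0]]
[[[0.16,-0.1,0.02],[0.0,0.0,-0.96],0],[[0.16,-0.09,0.02],[0.0,0.0,-0.96],0],[[0.17,-0.08,0.02],[0.0,0.0,-0.96],0],[[0.17,-0.07,0.02],[0.0,0.0,-0.96],0],[[0.18,-0.06,0.02],[0.0,0.0,-0.96],0]]
[[[0.18,-0.05,0.02],[0.0,0.0,-0.96],0],[[0.18,-0.03,0.02],[0.0,0.0,-0.96],0],[[0.19,-0.02,0.02],[0.0,0.0,-0.96],0],[[0.19,-0.01,0.02],[0.0,0.0,-0.96],0]]
```

Emit:
apply_moves(
  plan=[
    [[0.04, -0.15, 0.02], [-0.23, -0.06, -0.96], 0],
    [[0.05, -0.15, 0.02], [-0.23, -0.06, -0.96], 0],
    [[0.06, -0.15, 0.02], [-0.23, -0.06, -0.96], 0],
    [[0.07, -0.14, 0.02], [-0.23, -0.06, -0.96], 0],
    [[0.08, -0.14, 0], [-0.23, -0.06, -0.96], 0],
  ],
)

```text
time_s: 13.0
eef_pos: [0.3956, 0.0178, 0.1608]
eef_rot: [-3.088, -0.339, -0.001]
ft_force: [-0.1, 0.2, -1.3]
width: 0.0211
grasp_force: 63.5
```

Emit:
apply_moves(
  plan=[
    [[0.09, -0.13, 0], [-0.23, -0.06, -0.96], 0],
    [[0.1, -0.13, 0], [-0.23, -0.06, -0.96], 0],
    [[0, 0, 0], [0, 0, 0], 0],
    [[0, 0, 0], [0, 0, 0], 0],
  ],
)

```text
time_s: 13.4
eef_pos: [0.3999, 0.0297, 0.1612]
eef_rot: [-3.091, -0.546, 0.003]
ft_force: [0.3, 0.4, -2.1]
width: 0.0208
grasp_force: 63.4
```

```bash
python3 - <<'E'
from h import *
T=tool(__import__("workcell").arm.get_obs());print(T.round(4))
plan(.4308,.1302,.13,73.9,0)
E
```

```text
[[ 0.9396  0.3424 -0.0025  0.3999]
 [ 0.3424 -0.9396  0.0025  0.0297]
 [-0.0015 -0.0033 -1.      0.1612]
 [ 0.      0.      0.      1.    ]]
[[[0.11,-0.15,0.06],[-0.0,-0.0,-0.96],0],[[0.12,-0.14,0.06],[-0.0,-0.0,-0.96],0],[[0.13,-0.13,0.06],[-0.0,-0.0,-0.96],0],[[0.14,-0.12,0.06],[-0.0,-0.0,-0.96],0],[[0.15,-0.11,0.06],[-0.0,-0.0,-0.96],0]]
[[[0.16,-0.1,0.06],[-0.0,-0.0,-0.96],0],[[0.16,-0.09,0.06],[-0.0,-0.0,-0.96],0],[[0.17,-0.08,0.06],[-0.0,-0.0,-0.96],0],[[0.17,-0.07,0.06],[-0.0,-0.0,-0.96],0],[[0.18,-0.06,0.06],[-0.0,-0.0,-0.96],0]]
[[[0.18,-0.05,0.06],[-0.0,-0.0,-0.96],0],[[0.18,-0.03,0.06],[-0.0,-0.0,-0.96],0],[[0.19,-0.02,0.06],[-0.0,-0.0,-0.96],0],[[0.19,-0.01,0.06],[-0.0,-0.0,-0.96],0]]
```

Emit:
apply_moves(
  plan=[
    [[0.11, -0.15, 0.06], [0, 0, -0.96], 0],
    [[0.12, -0.14, 0.06], [0, 0, -0.96], 0],
    [[0.13, -0.13, 0.06], [0, 0, -0.96], 0],
    [[0.14, -0.12, 0.06], [0, 0, -0.96], 0],
    [[0.15, -0.11, 0.06], [0, 0, -0.96], 0],
  ],
)

```text
time_s: 13.9
eef_pos: [0.4108, 0.0649, 0.1492]
eef_rot: [-2.955, -1.056, 0.002]
ft_force: [-0.1, -0.6, -0.7]
width: 0.0213
grasp_force: 63.5
```

Emit:
apply_moves(
  plan=[
    [[0.16, -0.1, 0.06], [0, 0, -0.96], 0],
    [[0.16, -0.09, 0.06], [0, 0, -0.96], 0],
    [[0.17, -0.08, 0.06], [0, 0, -0.96], 0],
    [[0.17, -0.07, 0.06], [0, 0, -0.96], 0],
    [[0.18, -0.06, 0.06], [0, 0, -0.96], 0],
  ],
)

```text
time_s: 14.4
eef_pos: [0.4221, 0.1005, 0.1373]
eef_rot: [-2.738, -1.534, 0.001]
ft_force: [0.1, 0.4, -1.6]
width: 0.0211
grasp_force: 63.5
```

Emit:
apply_moves(
  plan=[
    [[0.18, -0.05, 0.06], [0, 0, -0.96], 0],
    [[0.18, -0.03, 0.06], [0, 0, -0.96], 0],
    [[0.19, -0.02, 0.06], [0, 0, -0.96], 0],
    [[0.19, -0.01, 0.06], [0, 0, -0.96], 0],
    [[0, 0, 0], [0, 0, 0], 0],
  ],
)

```text
time_s: 14.9
eef_pos: [0.4311, 0.1295, 0.1276]
eef_rot: [-2.509, -1.884, 0.001]
ft_force: [0.1, 0.2, -1.1]
width: 0.0211
grasp_force: 63.5
```

```bash
python3 - <<'E'
from h import *
T=tool(__import__("workcell").arm.get_obs());print(T.round(4))
P,d=look("w6",(.4308,.1302))
# held stamp in tool frame
Q=(P-T[:3,3])@T[:3,:3]; k=(np.abs(Q[...,0])<.05)&(np.abs(Q[...,1])<.04)&(Q[...,2]<.06)&(Q[...,2]>-.04)
b=k&(Q[...,2]>.016)&(Q[...,2]<.026); print("block top, tool frame",rect(Q[b][:,:2]),b.sum(),np.nanmedian(Q[b][:,2]))
plan(.4308,.1302,.066,73.9,0)
E
```

```text
[[ 0.2791  0.9603 -0.0026  0.4311]
 [ 0.9603 -0.2791  0.0026  0.1295]
 [ 0.0018 -0.0032 -1.      0.1276]
 [ 0.      0.      0.      1.    ]]
grip [437.4 150.2  46.7   1.4 164. ] z [0.0905 0.0992] 924
block None
rim [430.5 130.   92.6  91.5  73.8] z [0.0145 0.0157] 2644
tray [430.5 130.   92.6  91.5  73.8] z [0.0071 0.0153] 7595
bench 0.0006254806804328328
block top, tool frame [ 8.7  0.  45.9 25.9 89.1] 573 0.025559405392238707
[[[0.01,-0.0,0.77],[-0.02,-0.01,-0.02],0],[[0.01,-0.0,0.77],[-0.02,-0.01,-0.02],0]]
```

Emit:
apply_moves(
  plan=[
    [[0.03, 0, 0.6], [-0.02, 0, 0], 0],
    [[0.02, 0, 0.6], [-0.02, 0, 0], 0],
    [[0.02, 0, 0.4], [0, 0, 0], 0],
    [[0, 0, 0.1], [0, 0, 0], 0],
    [[0, 0, 0], [0, 0, 0], 0],
  ],
)

```text
time_s: 15.45
eef_pos: [0.4311, 0.1318, 0.0596]
eef_rot: [-2.512, -1.885, 0.0]
ft_force: [-0.2, -0.7, -0.8]
width: 0.0209
grasp_force: 63.6
```

Emit:
apply_moves(
  plan=[
    [[0, 0, 0.04], [0, 0, 0], 0],
    [[0, 0, 0.03], [0, 0, 0], 0],
    [[0, 0, 0], [0, 0, 0], 0],
  ],
)

```text
time_s: 15.75
eef_pos: [0.432, 0.1326, 0.0577]
eef_rot: [-2.511, -1.887, -0.004]
ft_force: [0.4, 0.6, -1.5]
width: 0.0214
grasp_force: 63.6
```

Emit:
apply_moves(
  plan=[
    [[0, 0, 0.03], [0, 0, 0], 0],
    [[0, 0, 0.03], [0, 0, 0], 0],
    [[0, 0, 0], [0, 0, 0], 0],
  ],
)

```text
time_s: 16.05
eef_pos: [0.4321, 0.1328, 0.0572]
eef_rot: [-2.511, -1.887, -0.006]
ft_force: [-5.7, 0.0, 16.6]
width: 0.0211
grasp_force: 65.9
```

Emit:
apply_moves(
  plan=[
    [[0, 0, -0.03], [0, 0, 0], 0],
    [[0, 0, 0], [0, 0, 0], 1],
    [[0, 0, 0], [0, 0, 0], 1],
    [[0, 0, 0], [0, 0, 0], 1],
    [[0, 0, 0], [0, 0, 0], 1],
  ],
)

```text
time_s: 16.55
eef_pos: [0.4315, 0.1325, 0.0557]
eef_rot: [-2.51, -1.887, -0.002]
ft_force: [-0.7, -0.1, 0.3]
width: 0.0772
grasp_force: 0.0
```

Emit:
apply_moves(
  plan=[
    [[0, 0, -0.5], [0, 0, 0], 1],
    [[0, 0, -0.9], [0, 0, 0], 1],
    [[0, 0, -0.9], [0, 0, 0], 1],
    [[0, 0, -0.9], [0, 0, 0], 1],
    [[0, 0, 0], [0, 0, 0], 1],
  ],
)

```text
time_s: 17.05
eef_pos: [0.4348, 0.1332, 0.1887]
eef_rot: [2.509, 1.886, 0.017]
ft_force: [0.5, -0.5, 0.6]
width: 0.0855
grasp_force: 0.0
```

```bash
python3 - <<'E'
from h import *
look("w7",(.4308,.1302))
f=plan(.53,-.02,.19,125,1)
plan(.6325,-.2393,.19,181,1,f)
E
```

```text
grip [432.3 130.8  33.1  21.6  74.4] z [0.0762 0.0775] 993
block [432.5 130.3  48.1  47.9  73.4] z [0.0305 0.0317] 1392
rim [430.9 129.7  92.2  92.2  73.9] z [0.0146 0.0157] 2126
tray [431.  129.9  92.6  92.2  73.8] z [0.0075 0.0155] 5433
bench 0.0006171324930140942
[[[-0.23,0.26,-0.01],[0.01,-0.0,-0.98],1],[[-0.25,0.24,-0.01],[0.01,-0.0,-0.98],1],[[-0.26,0.23,-0.01],[0.01,-0.0,-0.98],1],[[-0.28,0.21,-0.01],[0.01,-0.0,-0.98],1],[[-0.29,0.19,-0.01],[0.01,-0.0,-0.98],1]]
[[[-0.3,0.17,-0.01],[0.01,-0.0,-0.98],1],[[-0.32,0.15,-0.01],[0.01,-0.0,-0.98],1],[[-0.32,0.12,-0.01],[0.01,-0.0,-0.98],1],[[-0.33,0.1,-0.01],[0.01,-0.0,-0.98],1],[[-0.34,0.08,-0.01],[0.01,-0.0,-0.98],1]]
[[[-0.34,0.05,-0.01],[0.01,-0.0,-0.98],1],[[-0.35,0.03,-0.01],[0.01,-0.0,-0.98],1],[[-0.35,0.01,-0.01],[0.01,-0.0,-0.98],1]]
[[[-0.43,-0.07,0.0],[0.0,0.0,-1.0],1],[[-0.42,-0.1,0.0],[0.0,0.0,-1.0],1],[[-0.41,-0.13,0.0],[0.0,0.0,-1.0],1],[[-0.4,-0.16,0.0],[0.0,0.0,-1.0],1],[[-0.39,-0.19,0.0],[0.0,0.0,-1.0],1]]
[[[-0.37,-0.22,0.0],[0.0,0.0,-1.0],1],[[-0.36,-0.24,0.0],[0.0,0.0,-1.0],1],[[-0.34,-0.27,0.0],[0.0,0.0,-1.0],1],[[-0.32,-0.29,0.0],[0.0,0.0,-1.0],1],[[-0.3,-0.31,0.0],[0.0,0.0,-1.0],1]]
[[[-0.28,-0.33,0.0],[0.0,0.0,-1.0],1],[[-0.25,-0.35,0.0],[0.0,0.0,-1.0],1],[[-0.23,-0.37,0.0],[0.0,0.0,-1.0],1],[[-0.2,-0.38,0.0],[0.0,0.0,-1.0],1]]
```

View pics/w7.png

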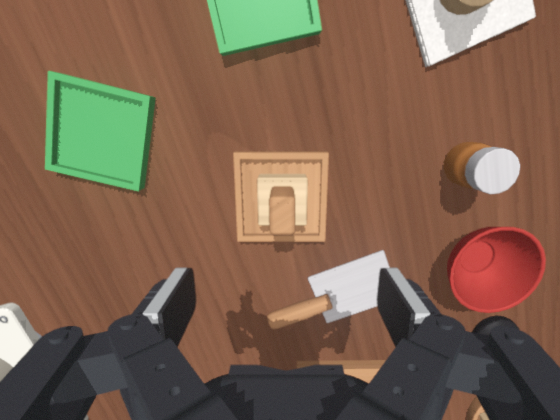

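The square stamp stands in the middle of its tray at (282,200), upright, about 1.5 mm off centre. Now the long stamp.

Emit:
apply_moves(
  plan=[
    [[-0.23, 0.26, 0], [0.01, 0, -0.98], 1],
    [[-0.25, 0.24, 0], [0.01, 0, -0.98], 1],
    [[-0.26, 0.23, 0], [0.01, 0, -0.98], 1],
    [[-0.28, 0.21, 0], [0, 0, -0.98], 1],
    [[-0.29, 0.19, 0], [0, 0, -0.98], 1],
  ],
)

```text
time_s: 17.6
eef_pos: [0.4681, 0.073, 0.182]
eef_rot: [-2.147, -2.287, 0.003]
ft_force: [0.6, 0.5, 1.2]
width: 0.0856
grasp_force: 0.0
```

Emit:
apply_moves(
  plan=[
    [[-0.3, 0.17, 0], [0, 0, -0.98], 1],
    [[-0.32, 0.15, 0], [0, 0, -0.98], 1],
    [[-0.32, 0.12, 0], [0, 0, -0.98], 1],
    [[-0.33, 0.1, 0], [0, 0, -0.98], 1],
    [[-0.34, 0.08, 0], [0, 0, -0.98], 1],
  ],
)

```text
time_s: 18.1
eef_pos: [0.5052, 0.0145, 0.1816]
eef_rot: [-1.726, -2.619, 0.002]
ft_force: [-0.0, 0.3, -0.1]
width: 0.0852
grasp_force: 0.0
```

Emit:
apply_moves(
  plan=[
    [[-0.34, 0.05, 0], [0, 0, -0.98], 1],
    [[-0.35, 0.03, 0], [0, 0, -0.98], 1],
    [[-0.35, 0.01, 0], [0, 0, -0.98], 1],
    [[-0.43, -0.07, 0], [0, 0, -1], 1],
    [[-0.42, -0.1, 0], [0, 0, -1], 1],
  ],
)

```text
time_s: 18.6
eef_pos: [0.5423, -0.0522, 0.1813]
eef_rot: [-1.25, -2.876, -0.0]
ft_force: [0.2, 0.7, -0.6]
width: 0.0855
grasp_force: 0.0
```

Emit:
apply_moves(
  plan=[
    [[-0.41, -0.13, 0], [0, 0, -1], 1],
    [[-0.4, -0.16, 0], [0, 0, -1], 1],
    [[-0.39, -0.19, 0], [0, 0, -1], 1],
    [[-0.37, -0.22, 0], [0, 0, -1], 1],
    [[-0.36, -0.24, 0], [0, 0, -1], 1],
  ],
)

```text
time_s: 19.1
eef_pos: [0.5786, -0.1305, 0.1809]
eef_rot: [-0.733, -3.049, -0.003]
ft_force: [0.2, 0.9, -0.9]
width: 0.0855
grasp_force: 0.0
```

Emit:
apply_moves(
  plan=[
    [[-0.34, -0.27, 0], [0, 0, -1], 1],
    [[-0.32, -0.29, 0], [0, 0, -1], 1],
    [[-0.3, -0.31, 0], [0, 0, -1], 1],
    [[-0.28, -0.33, 0], [0, 0, -1], 1],
    [[-0.25, -0.35, 0], [0, 0, -1], 1],
  ],
)

```text
time_s: 19.6
eef_pos: [0.6148, -0.2089, 0.1804]
eef_rot: [-0.192, -3.13, -0.005]
ft_force: [-0.3, -0.3, -0.6]
width: 0.0852
grasp_force: 0.0
```

Emit:
apply_moves(
  plan=[
    [[-0.23, -0.37, 0], [0, 0, -1], 1],
    [[-0.2, -0.38, 0], [0, 0, -1], 1],
    [[0, 0, 0], [0, 0, 0], 1],
  ],
)

```text
time_s: 19.9
eef_pos: [0.6294, -0.2417, 0.1799]
eef_rot: [0.019, -3.137, -0.004]
ft_force: [-0.2, -0.2, -0.0]
width: 0.085
grasp_force: 0.0
```

```bash
python3 - <<'E'
from h import *
T=tool(__import__("workcell").arm.get_obs());print(T.round(4))
look("w8",(.632,-.236))
E
```

```text
[[-0.9999 -0.0121 -0.0046  0.6294]
 [-0.0121  0.9999  0.0028 -0.2417]
 [ 0.0046  0.0029 -1.      0.1799]
 [ 0.      0.      0.      1.    ]]
grip [ 633.4 -239.8   43.    21.9    3. ] z [0.0764 0.0776] 1390
block [ 633.4 -239.7   69.6   34.1    3.1] z [0.0305 0.0317] 1098
rim [ 635.4 -241.   102.7  102.1   41.3] z [0.0144 0.0157] 1844
tray [ 635.3 -240.9  102.7  102.2   41.3] z [0.0074 0.0153] 5485
bench 0.0007764513338243406
```

View pics/w8.png

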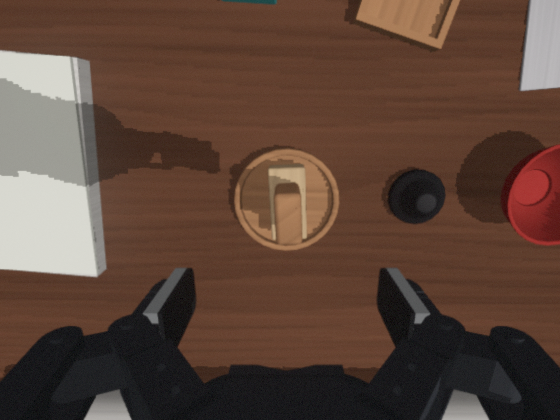

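The long stamp is in the round tray at (287,205), clear of its neighbours.

```bash
python3 - <<'E'
from h import *
f=plan(.6334,-.2398,.058,183,1)
f=plan(.4314,-.1323,.145,164.1,0,(.6334,-.2398,.145,183))
E
```

```text
[[[-0.03,0.0,0.76],[0.01,-0.02,-0.15],1],[[-0.03,0.0,0.76],[0.01,-0.02,-0.15],1],[[-0.03,0.0,0.76],[0.01,-0.02,-0.15],1],[[-0.03,0.0,0.76],[0.01,-0.02,-0.15],1]]
[[[0.82,0.49,0.0],[0.0,0.0,0.79],0],[[0.84,0.45,0.0],[0.0,0.0,0.79],0],[[0.87,0.4,0.0],[0.0,0.0,0.79],0],[[0.89,0.35,0.0],[0.0,0.0,0.79],0],[[0.9,0.3,0.0],[0.0,0.0,0.79],0]]
[[[0.92,0.25,0.0],[0.0,0.0,0.79],0]]
```

Emit:
apply_moves(
  plan=[
    [[-0.03, 0, 0.76], [0.01, -0.02, -0.15], 1],
    [[-0.03, 0, 0.76], [0.01, -0.02, -0.15], 1],
    [[-0.03, 0, 0.76], [0, -0.02, -0.15], 1],
    [[-0.03, 0, 0.74], [0, 0, -0.15], 1],
    [[0, 0, 0], [0, 0, 0], 1],
  ],
)

```text
time_s: 20.45
eef_pos: [0.6302, -0.237, 0.0558]
eef_rot: [0.088, -3.132, -0.009]
ft_force: [-1.4, 0.4, -0.5]
width: 0.0854
grasp_force: 0.0
```

Emit:
apply_moves(
  plan=[
    [[0, 0, 0], [0, 0, 0], 0],
    [[0, 0, 0], [0, 0, 0], 0],
    [[0, 0, 0], [0, 0, 0], 0],
    [[0, 0, 0], [0, 0, 0], 0],
    [[0, 0, 0], [0, 0, 0], 0],
  ],
)

```text
time_s: 20.95
eef_pos: [0.6357, -0.24, 0.0638]
eef_rot: [-0.088, 3.135, -0.0]
ft_force: [2.6, 1.8, 7.8]
width: 0.0209
grasp_force: 60.7
```

Emit:
apply_moves(
  plan=[
    [[0, 0, 0], [0, 0, 0], 0],
    [[0, 0, 0], [0, 0, 0], 0],
    [[0, 0, -0.7], [0, 0, 0], 0],
    [[0, 0, -0.8], [0, 0, 0], 0],
    [[0, 0, -0.7], [0, 0, 0], 0],
  ],
)

```text
time_s: 21.45
eef_pos: [0.6339, -0.2398, 0.1505]
eef_rot: [-0.088, 3.139, 0.002]
ft_force: [0.5, -0.2, -1.0]
width: 0.0208
grasp_force: 59.2
```

Emit:
apply_moves(
  plan=[
    [[0.82, 0.49, 0], [0, 0, 0.79], 0],
    [[0.84, 0.45, 0], [0, 0, 0.79], 0],
    [[0.87, 0.4, 0], [0, 0, 0.79], 0],
    [[0.89, 0.35, 0], [0, 0, 0.79], 0],
    [[0.9, 0.3, 0], [0, 0, 0.79], 0],
  ],
)

```text
time_s: 21.95
eef_pos: [0.4636, -0.15, 0.1491]
eef_rot: [0.348, 3.121, 0.002]
ft_force: [-0.1, -0.0, -1.1]
width: 0.021
grasp_force: 59.2
```

Emit:
apply_moves(
  plan=[
    [[0.92, 0.25, 0], [0, 0, 0.79], 0],
    [[0, 0, 0], [0, 0, 0], 0],
    [[0, 0, 0], [0, 0, 0], 0],
    [[0, 0, 0], [0, 0, 0], 0],
  ],
)

```text
time_s: 22.35
eef_pos: [0.4332, -0.1335, 0.15]
eef_rot: [0.429, 3.108, 0.001]
ft_force: [-0.2, -0.0, -2.4]
width: 0.021
grasp_force: 59.2
```

```bash
python3 - <<'E'
from h import *
T=tool(__import__("workcell").arm.get_obs());print(T.round(4),np.degrees(np.arctan2(T[1,0],T[0,0])))
P,d=look("w9",(.4314,-.1323))
Q=(P-T[:3,3])@T[:3,:3]; k=(np.abs(Q[...,0])<.06)&(np.abs(Q[...,1])<.04)
for lo,hi in [(.014,.028),(.028,.05)]:
    b=k&(Q[...,2]>lo)&(Q[...,2]<hi); print("block, tool frame",rect(Q[b][:,:2]),b.sum(),np.percentile(Q[b],[2,50,98],axis=0).round(4).tolist())
E
```

```text
[[-9.625e-01  2.712e-01  4.600e-03  4.332e-01]
 [ 2.712e-01  9.625e-01  1.000e-04 -1.335e-01]
 [-4.400e-03  1.300e-03 -1.000e+00  1.500e-01]
 [ 0.000e+00  0.000e+00  0.000e+00  1.000e+00]] 164.26654665302127
grip None
block None
rim [ 432.6 -131.8  112.3   78.3  164.3] z [0.0147 0.0159] 2389
tray [ 432.5 -131.8  112.6   78.2  164.1] z [0.0074 0.0155] 6095
bench 0.0007407693454866415
block, tool frame [22.3  0.  21.9  4.3 89.8] 346 [[0.0208, -0.0103, 0.0142], [0.0237, 0.0001, 0.0207], [0.0242, 0.0103, 0.0275]]
block, tool frame [1.740e+01 1.000e-01 4.010e+01 3.430e+01 1.796e+02] 2534 [[0.0021, -0.0163, 0.0316], [0.0287, 0.0002, 0.0332], [0.037, 0.0165, 0.0472]]
```

Emit:
apply_moves(
  plan=[
    [[-0.01, 0.03, 0.7], [0, 0, 0], 0],
    [[0, 0, 0.7], [0, 0, 0], 0],
    [[0, 0, 0.6], [0, 0, 0], 0],
    [[0, 0, 0.1], [0, 0, 0], 0],
    [[0, 0, 0], [0, 0, 0], 0],
  ],
)

```text
time_s: 22.9
eef_pos: [0.4332, -0.1321, 0.0651]
eef_rot: [0.43, 3.111, 0.002]
ft_force: [0.3, -0.8, -1.0]
width: 0.0211
grasp_force: 59.2
```

Emit:
apply_moves(
  plan=[
    [[0, 0, 0.03], [0, 0, 0], 0],
    [[0, 0, 0.02], [0, 0, 0], 0],
    [[0, 0, 0], [0, 0, 0], 0],
  ],
)

```text
time_s: 23.2
eef_pos: [0.4334, -0.132, 0.0639]
eef_rot: [0.43, 3.109, 0.002]
ft_force: [-0.0, -0.2, -2.1]
width: 0.0204
grasp_force: 59.2
```

Emit:
apply_moves(
  plan=[
    [[0, 0, 0.03], [0, 0, 0], 0],
    [[0, 0, 0], [0, 0, 0], 0],
  ],
)

```text
time_s: 23.4
eef_pos: [0.4334, -0.132, 0.0638]
eef_rot: [0.43, 3.108, 0.001]
ft_force: [-3.0, 0.1, 7.2]
width: 0.0211
grasp_force: 60.3
```

Contact. Release, lift and look.

Emit:
apply_moves(
  plan=[
    [[0, 0, -0.02], [0, 0, 0], 0],
    [[0, 0, 0], [0, 0, 0], 1],
    [[0, 0, 0], [0, 0, 0], 1],
    [[0, 0, 0], [0, 0, 0], 1],
    [[0, 0, 0], [0, 0, 0], 1],
  ],
)

```text
time_s: 23.9
eef_pos: [0.4329, -0.1318, 0.0631]
eef_rot: [0.43, 3.11, 0.002]
ft_force: [-0.2, 0.3, 0.1]
width: 0.0776
grasp_force: 0.0
```

Emit:
apply_moves(
  plan=[
    [[0, 0, -0.5], [0, 0, 0], 1],
    [[0, 0, -0.9], [0, 0, 0], 1],
    [[0, 0, -0.9], [0, 0, 0], 1],
    [[0, 0, -0.9], [0, 0, 0], 1],
    [[0, 0, 0], [0, 0, 0], 1],
  ],
)

```text
time_s: 24.4
eef_pos: [0.4358, -0.1329, 0.1962]
eef_rot: [0.428, 3.099, -0.001]
ft_force: [0.2, 0.0, 0.1]
width: 0.0853
grasp_force: 0.0
```

```bash
python3 - <<'E'
from h import *
look("w10",(.4314,-.1323))
f=plan(.6367,.2687,.16,110,1)
E
```

```text
grip [ 431.5 -130.9   43.4   21.9  165.2] z [0.0764 0.0777] 1279
block [ 431.9 -130.9   69.6   33.2  163.4] z [0.0306 0.0318] 876
rim [ 432.4 -131.6  112.1   78.   164.2] z [0.0147 0.0159] 2103
tray [ 432.4 -131.6  112.1   78.   164.2] z [0.0076 0.0156] 5637
bench 0.0007878355732945652
[[[-0.15,0.79,0.06],[0.01,0.01,0.97],1],[[-0.1,0.8,0.06],[0.01,0.01,0.97],1],[[-0.05,0.8,0.06],[0.01,0.01,0.97],1],[[0.01,0.8,0.06],[0.01,0.01,0.97],1],[[0.06,0.8,0.06],[0.01,0.01,0.97],1]]
[[[0.12,0.79,0.06],[0.01,0.01,0.97],1],[[0.17,0.78,0.06],[0.01,0.01,0.97],1],[[0.22,0.77,0.06],[0.01,0.01,0.97],1],[[0.27,0.75,0.06],[0.01,0.01,0.97],1],[[0.32,0.73,0.06],[0.01,0.01,0.97],1]]
[[[0.37,0.71,0.06],[0.01,0.01,0.97],1],[[0.42,0.68,0.06],[0.01,0.01,0.97],1],[[0.47,0.65,0.06],[0.01,0.01,0.97],1],[[0.51,0.62,0.06],[0.01,0.01,0.97],1]]
```

View pics/w10.png

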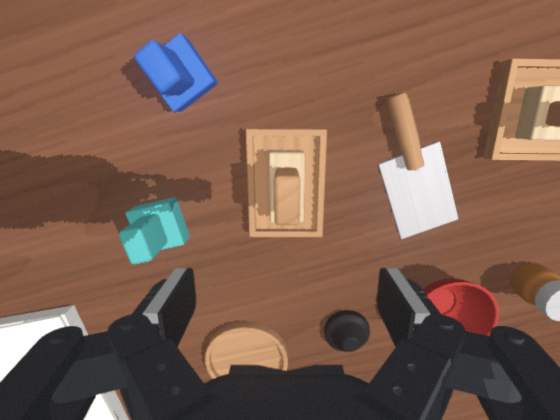

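The long stamp is centred within 1 mm and in line at (287,190). Now the round stamp, from the pad.

Emit:
apply_moves(
  plan=[
    [[-0.15, 0.79, 0.06], [0.01, 0.01, 0.97], 1],
    [[-0.1, 0.8, 0.06], [0.01, 0.01, 0.97], 1],
    [[-0.05, 0.8, 0.06], [0.01, 0.01, 0.97], 1],
    [[0.01, 0.8, 0.06], [0.01, 0.01, 0.97], 1],
    [[0.06, 0.8, 0.06], [0.01, 0.01, 0.97], 1],
  ],
)

```text
time_s: 24.95
eef_pos: [0.5043, 0.0125, 0.1774]
eef_rot: [-0.951, -2.989, 0.004]
ft_force: [0.9, 0.4, 0.1]
width: 0.0853
grasp_force: 0.0
```

Emit:
apply_moves(
  plan=[
    [[0.12, 0.79, 0.06], [0.01, 0.01, 0.97], 1],
    [[0.17, 0.78, 0.06], [0.01, 0.01, 0.97], 1],
    [[0.22, 0.77, 0.06], [0.01, 0.01, 0.97], 1],
    [[0.27, 0.75, 0.06], [0.01, 0.01, 0.97], 1],
    [[0.32, 0.73, 0.06], [0.01, 0.01, 0.97], 1],
  ],
)

```text
time_s: 25.45
eef_pos: [0.5764, 0.1549, 0.1646]
eef_rot: [-1.439, -2.783, 0.01]
ft_force: [-0.1, -0.3, 0.2]
width: 0.0854
grasp_force: 0.0
```

Emit:
apply_moves(
  plan=[
    [[0.37, 0.71, 0.06], [0.01, 0.01, 0.97], 1],
    [[0.42, 0.68, 0.06], [0.01, 0.01, 0.97], 1],
    [[0.47, 0.65, 0.06], [0.01, 0.01, 0.97], 1],
    [[0.51, 0.62, 0.06], [0.01, 0.01, 0.97], 1],
    [[0, 0, 0], [0, 0, 0], 1],
  ],
)

```text
time_s: 25.95
eef_pos: [0.6342, 0.2718, 0.1525]
eef_rot: [-1.792, -2.566, 0.013]
ft_force: [0.8, -0.5, -0.2]
width: 0.0855
grasp_force: 0.0
```

```bash
python3 - <<'E'
from h import *
T=tool(__import__("workcell").arm.get_obs());print(T.round(4))
look("w11",(.637,.269))
plan(.6367,.2687,.06,110,1)
E
```

```text
[[-3.440e-01  9.388e-01 -1.430e-02  6.342e-01]
 [ 9.389e-01  3.441e-01 -1.000e-04  2.718e-01]
 [ 4.900e-03 -1.340e-02 -9.999e-01  1.525e-01]
 [ 0.000e+00  0.000e+00  0.000e+00  1.000e+00]]
grip [636.3 270.   23.1  21.5  20.2] z [0.0782 0.0796] 785
block [635.8 272.6  48.4  42.7  18.7] z [0.0325 0.0336] 1459
rim None
tray [639.1 268.6 100.1  99.3  97.9] z [0.0087 0.0099] 8437
bench 0.0006804846216646177
[[[-0.02,0.03,0.78],[-0.07,-0.02,0.01],1],[[-0.02,0.03,0.78],[-0.07,-0.02,0.01],1],[[-0.02,0.02,0.78],[-0.07,-0.02,0.01],1]]
```

Emit:
apply_moves(
  plan=[
    [[-0.01, 0.03, 0.75], [-0.07, -0.02, 0], 1],
    [[-0.01, 0.03, 0.75], [-0.07, -0.02, 0], 1],
    [[-0.01, 0.02, 0.75], [-0.07, -0.02, 0], 1],
    [[0, 0, 0], [0, 0, 0], 1],
  ],
)

```text
time_s: 26.4
eef_pos: [0.6328, 0.2654, 0.0604]
eef_rot: [-1.802, -2.569, 0.011]
ft_force: [-0.7, 0.3, -1.2]
width: 0.0852
grasp_force: 0.0
```

Emit:
apply_moves(
  plan=[
    [[0, 0, 0], [0, 0, 0], 0],
    [[0, 0, 0], [0, 0, 0], 0],
    [[0, 0, 0], [0, 0, 0], 0],
    [[0, 0, 0], [0, 0, 0], 0],
    [[0, 0, 0], [0, 0, 0], 0],
  ],
)

```text
time_s: 26.9
eef_pos: [0.638, 0.2687, 0.0688]
eef_rot: [1.801, 2.569, 0.009]
ft_force: [-2.2, -0.8, 4.3]
width: 0.0228
grasp_force: 58.6
```

Emit:
apply_moves(
  plan=[
    [[0, 0, 0], [0, 0, 0], 0],
    [[0, 0, 0], [0, 0, 0], 0],
  ],
)

```text
time_s: 27.1
eef_pos: [0.638, 0.2687, 0.0687]
eef_rot: [1.801, 2.569, 0.009]
ft_force: [-2.7, -1.2, 5.8]
width: 0.0229
grasp_force: 58.8
```

Emit:
apply_moves(
  plan=[
    [[0, 0, -0.7], [0, 0, 0], 0],
    [[0, 0, -0.8], [0, 0, 0], 0],
    [[0, 0, -0.8], [0, 0, 0], 0],
    [[0, 0, 0], [0, 0, 0], 0],
  ],
)

```text
time_s: 27.5
eef_pos: [0.64, 0.2696, 0.1652]
eef_rot: [1.798, 2.565, 0.021]
ft_force: [1.1, 0.7, -1.1]
width: 0.0229
grasp_force: 59.4
```

```bash
python3 - <<'E'
from h import *
plan(.6353,-.241,.15,160,0)
E
```

```text
[[[-0.8,-0.3,0.02],[0.01,0.01,-0.83],0],[[-0.78,-0.34,0.02],[0.01,0.01,-0.83],0],[[-0.76,-0.39,0.02],[0.01,0.01,-0.83],0],[[-0.73,-0.43,0.02],[0.01,0.01,-0.83],0],[[-0.71,-0.47,0.02],[0.01,0.01,-0.83],0]]
[[[-0.68,-0.51,0.02],[0.01,0.01,-0.83],0],[[-0.65,-0.55,0.02],[0.01,0.01,-0.83],0],[[-0.61,-0.59,0.02],[0.01,0.01,-0.83],0],[[-0.58,-0.62,0.02],[0.01,0.01,-0.83],0],[[-0.54,-0.66,0.02],[0.01,0.01,-0.83],0]]
[[[-0.5,-0.69,0.02],[0.01,0.01,-0.83],0],[[-0.46,-0.72,0.02],[0.01,0.01,-0.83],0],[[-0.42,-0.74,0.02],[0.01,0.01,-0.83],0],[[-0.38,-0.76,0.02],[0.01,0.01,-0.83],0],[[-0.33,-0.78,0.02],[0.01,0.01,-0.83],0]]
```

Emit:
apply_moves(
  plan=[
    [[-0.8, -0.3, 0], [0.01, 0.01, -0.83], 0],
    [[-0.78, -0.34, 0], [0.01, 0.01, -0.83], 0],
    [[-0.76, -0.39, 0], [0.01, 0.01, -0.83], 0],
    [[-0.73, -0.43, 0], [0.01, 0.01, -0.83], 0],
    [[-0.71, -0.47, 0], [0.01, 0.01, -0.83], 0],
  ],
)

```text
time_s: 28.0
eef_pos: [0.6349, 0.0967, 0.1571]
eef_rot: [-1.408, -2.805, -0.002]
ft_force: [-0.5, 0.2, -1.1]
width: 0.0224
grasp_force: 59.3
```

Emit:
apply_moves(
  plan=[
    [[-0.68, -0.51, 0], [0.01, 0.01, -0.83], 0],
    [[-0.65, -0.55, 0], [0.01, 0.01, -0.83], 0],
    [[-0.61, -0.59, 0], [0.01, 0.01, -0.83], 0],
    [[-0.58, -0.62, 0], [0.01, 0.01, -0.83], 0],
    [[-0.54, -0.66, 0], [0.01, 0.01, -0.83], 0],
  ],
)

```text
time_s: 28.5
eef_pos: [0.6332, -0.0734, 0.1567]
eef_rot: [-0.987, -2.975, -0.001]
ft_force: [-0.3, 1.3, -1.6]
width: 0.0229
grasp_force: 59.3
```

Emit:
apply_moves(
  plan=[
    [[-0.5, -0.69, 0], [0.01, 0.01, -0.83], 0],
    [[-0.46, -0.72, 0], [0.01, 0.01, -0.83], 0],
    [[-0.42, -0.74, 0], [0.01, 0.01, -0.83], 0],
    [[-0.38, -0.76, 0], [0.01, 0.01, -0.83], 0],
    [[-0.33, -0.78, 0], [0.01, 0.01, -0.83], 0],
  ],
)

```text
time_s: 29.0
eef_pos: [0.6312, -0.2434, 0.1561]
eef_rot: [-0.547, -3.082, -0.0]
ft_force: [0.1, -0.4, -1.6]
width: 0.0226
grasp_force: 59.3
```

Emit:
apply_moves(
  plan=[
    [[0, 0, 0], [0, 0, 0], 0],
    [[0, 0, 0], [0, 0, 0], 0],
  ],
)

```text
time_s: 29.2
eef_pos: [0.631, -0.243, 0.156]
eef_rot: [-0.554, -3.08, -0.001]
ft_force: [0.9, 0.1, -1.7]
width: 0.0228
grasp_force: 59.4
```

```bash
python3 - <<'E'
from h import *
T=tool(__import__("workcell").arm.get_obs());print(T.round(4))
P,d=look("w12",(.6353,-.241))
Q=(P-T[:3,3])@T[:3,:3]; k=(np.abs(Q[...,0])<.06)&(np.abs(Q[...,1])<.04)
b=k&(Q[...,2]>.03)&(Q[...,2]<.065); print("block, tool frame",rect(Q[b][:,:2]),b.sum(),np.percentile(Q[b],[2,50,98],axis=0).round(4).tolist())
plan(.6353,-.241,.08,160,0)
E
```

```text
[[-0.9373  0.3483 -0.0115  0.631 ]
 [ 0.3483  0.9374  0.0027 -0.243 ]
 [ 0.0117 -0.0015 -0.9999  0.156 ]
 [ 0.      0.      0.      1.    ]]
grip None
block None
rim [ 625.6 -235.9  102.4   80.9   61.1] z [0.0144 0.0156] 1566
tray [ 625.4 -235.8  102.4   81.4   61.1] z [0.0071 0.0151] 5825
bench 0.0006905932977098184
block, tool frame [ 9.4 -1.9 49.6 33.8 86.6] 3338 [[-0.003, -0.0241, 0.0318], [0.0141, -0.002, 0.0358], [0.0257, 0.021, 0.0549]]
[[[-0.04,0.02,0.64],[-0.01,-0.05,-0.02],0],[[-0.03,0.02,0.64],[-0.01,-0.05,-0.02],0],[[-0.03,0.02,0.64],[-0.01,-0.05,-0.02],0]]
```

View pics/w12.png

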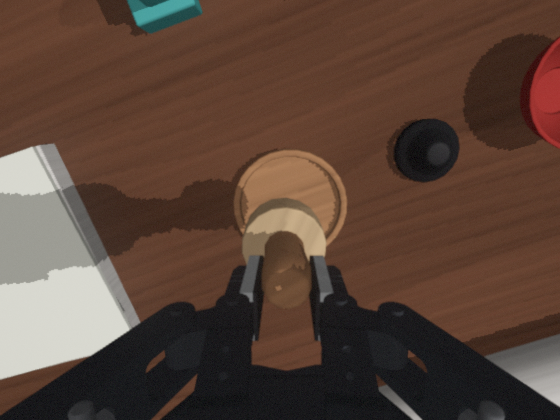

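```bash
python3 - <<'E'
from h import *
from workcell import arm
o=arm.get_obs();T=tool(o);d=arm.capture("wrist");P=cloud(d,T@d["hand_eye"])
Q=(P-T[:3,3])@T[:3,:3]
def fit(lo,hi,n):
    b=(np.abs(Q[...,0])<.06)&(np.abs(Q[...,1])<.04)&(Q[...,2]>lo)&(Q[...,2]<hi)
    b=cv2.erode(b.astype(np.uint8),np.ones((3,3)))>0
    A=P[b];c=np.linalg.lstsq(np.c_[A[:,:2]-A[:,:2].mean(0),np.ones(len(A))],A[:,2],rcond=None)[0];print(n,len(A),c.round(4),rect(Q[b][:,:2]))
fit(.030,.038,"block top");fit(-.03,-.008,"knob top")
E
```

```text
block top 2257 [-0.0192 -0.0315  0.121 ] [10.7 -2.  48.  30.  87. ]
knob top 2908 [-0.1282  0.0352  0.1726] [ 0.6 -0.4 48.5 22.7 90.1]
```

Emit:
apply_moves(
  plan=[
    [[-0.06, 0.05, 0], [-0.26, -0.1, 0], 0],
    [[-0.05, 0.05, 0.5], [-0.26, 0, 0], 0],
    [[0, 0, 0.7], [0, 0, 0], 0],
    [[0, 0, 0.6], [0, 0, 0], 0],
    [[0, 0, 0], [0, 0, 0], 0],
  ],
)

```text
time_s: 29.8
eef_pos: [0.6352, -0.2355, 0.0811]
eef_rot: [-0.549, -3.088, -0.057]
ft_force: [-1.2, 0.3, -2.4]
width: 0.0229
grasp_force: 59.3
```

Emit:
apply_moves(
  plan=[
    [[0, 0, 0], [0, 0, 0], 0],
  ],
)

```text
time_s: 29.9
eef_pos: [0.6379, -0.237, 0.0855]
eef_rot: [0.55, 3.09, 0.055]
ft_force: [0.1, 0.4, -1.3]
width: 0.0226
grasp_force: 59.4
```

Emit:
apply_moves(
  plan=[
    [[0, -0.12, 0.15], [0, 0, 0], 0],
    [[0, 0, 0.1], [0, 0, 0], 0],
    [[0, 0, 0], [0, 0, 0], 0],
  ],
)

```text
time_s: 30.2
eef_pos: [0.6362, -0.2424, 0.0755]
eef_rot: [0.552, 3.088, 0.054]
ft_force: [-0.3, -0.4, -2.0]
width: 0.0227
grasp_force: 59.4
```

```bash
python3 - <<'E'
from h import *
from workcell import arm
o=arm.get_obs();T=tool(o);print(T.round(4));d=arm.capture("wrist");P=cloud(d,T@d["hand_eye"])
Q=(P-T[:3,3])@T[:3,:3]
b=(np.abs(Q[...,0])<.06)&(np.abs(Q[...,1])<.04)&(Q[...,2]>.03)&(Q[...,2]<.038)
b=cv2.erode(b.astype(np.uint8),np.ones((3,3)))>0
A=P[b];c=np.linalg.lstsq(np.c_[A[:,:2]-A[:,:2].mean(0),np.ones(len(A))],A[:,2],rcond=None)[0];print(len(A),c.round(4),rect(A[:,:2]))
def circ(A):
    M=np.c_[2*A,np.ones(len(A))];s=np.linalg.lstsq(M,(A**2).sum(1),rcond=None)[0];return s[:2],np.sqrt(s[2]+s[0]**2+s[1]**2)
h=cv2.convexHull((A[:,:2]*1000).astype(np.float32))[:,0]; f=h[((h/1000-T[:2,3])@T[:2,0])>.006]; print("block circle",circ(f))
m=(np.linalg.norm(P[...,:2]-[.6353,-.241],axis=-1)<.06)&(P[...,2]>.011)&(P[...,2]<.018)
h=cv2.convexHull((P[m][:,:2]*1000).astype(np.float32))[:,0]; r=np.linalg.norm(h-[635.3,-241],axis=1); print("tray",circ(h[r>46]))
E
```

```text
[[-0.938   0.3465  0.0097  0.6362]
 [ 0.3466  0.9374  0.0331 -0.2424]
 [ 0.0024  0.0344 -0.9994  0.0755]
 [ 0.      0.      0.      1.    ]]
2337 [-0.0003 -0.002   0.0401] [ 626.  -239.3   47.8   30.6   72.9]
block circle (array([ 634.27308022, -241.86509616]), np.float64(23.739746279320624))
tray (array([ 634.94619055, -241.27295026]), np.float64(51.453600827059276))
```

The stamp is now level and centred within 1 mm over its tray. It needs to go down 10 mm.

Emit:
apply_moves(
  plan=[
    [[-0.01, 0, 0.1], [0, 0, 0], 0],
    [[0, 0, 0.08], [0, 0, 0], 0],
    [[0, 0, 0.03], [0, 0, 0], 0],
    [[0, 0, 0], [0, 0, 0], 0],
  ],
)

```text
time_s: 30.65
eef_pos: [0.6365, -0.2419, 0.0666]
eef_rot: [0.552, 3.089, 0.054]
ft_force: [-0.1, -0.2, -1.9]
width: 0.0225
grasp_force: 59.4
```

Emit:
apply_moves(
  plan=[
    [[0, 0, 0.03], [0, 0, 0], 0],
    [[0, 0, 0], [0, 0, 0], 0],
  ],
)

```text
time_s: 30.85
eef_pos: [0.6369, -0.242, 0.0663]
eef_rot: [0.552, 3.088, 0.054]
ft_force: [-1.4, -0.7, 0.7]
width: 0.0226
grasp_force: 59.6
```

Emit:
apply_moves(
  plan=[
    [[0, 0, 0.01], [0, 0, 0], 0],
    [[0, 0, 0], [0, 0, 0], 1],
    [[0, 0, 0], [0, 0, 0], 1],
    [[0, 0, 0], [0, 0, 0], 1],
    [[0, 0, 0], [0, 0, 0], 1],
  ],
)

```text
time_s: 31.35
eef_pos: [0.6367, -0.2419, 0.065]
eef_rot: [0.552, 3.089, 0.054]
ft_force: [1.3, 0.4, -0.5]
width: 0.0794
grasp_force: 0.0
```

Emit:
apply_moves(
  plan=[
    [[0, 0, -0.5], [0, 0, 0], 1],
    [[0, 0, -0.9], [0.2, 0, 0], 1],
    [[0, 0, -0.9], [0.3, 0, 0], 1],
    [[0, 0, -0.9], [0, 0, 0], 1],
    [[0, 0, 0], [0, 0, 0], 1],
  ],
)

```text
time_s: 31.85
eef_pos: [0.6393, -0.2455, 0.2005]
eef_rot: [0.55, 3.084, -0.004]
ft_force: [0.5, 0.6, 0.0]
width: 0.0852
grasp_force: 0.0
```

```bash
python3 - <<'E'
from h import *
from workcell import arm
look("w13",(.6353,-.241))
d=arm.capture("top");cv2.imwrite("pics/top1.png",d["img"]);o=dict(np.load("top0.npz"))
a=cv2.absdiff(d["img"],o["img"]).max(-1)
P=cloud(d,np.linalg.inv(d["world_to_cam"]));P0=cloud(o,np.linalg.inv(o["world_to_cam"]))
for n,(u,v) in dict(bowl=(292,137),jar=(248,134)).items():
    for X in (P0,P):
        q=X[v-25:v+25,u-24:u+24].reshape(-1,3);q=q[(q[:,2]>.03)&(q[:,2]<.07)];print(n,rect(q[:,:2]))
E
```

```text
grip [ 635.5 -241.2   21.5   20.9   70.1] z [0.0764 0.0776] 506
block [ 632.9 -241.1   48.8   42.7   72.8] z [0.0307 0.0319] 1125
rim [ 635.5 -241.3  102.7  102.2    7.9] z [0.0145 0.0158] 1701
tray [ 635.4 -241.3  102.8  102.2    7.9] z [0.0074 0.0153] 5587
bench 0.0007561854863477324
bowl [619.6   5.3  94.9  91.8   1. ]
bowl [6.196e+02 5.400e+00 9.460e+01 9.170e+01 1.000e-01]
jar [620.  112.4  38.8  38.7 101.9]
jar [619.3 112.1  39.1  38.8  92.1]
```

View pics/top1.png

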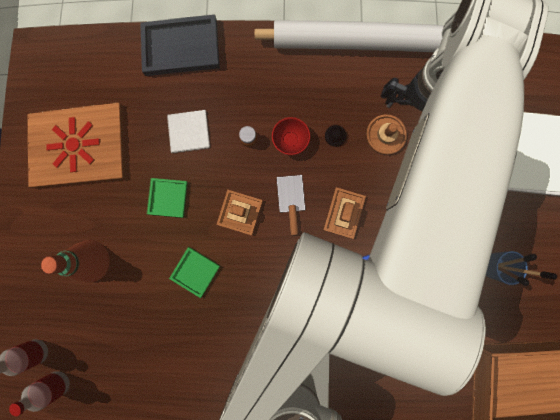

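View pics/w13.png

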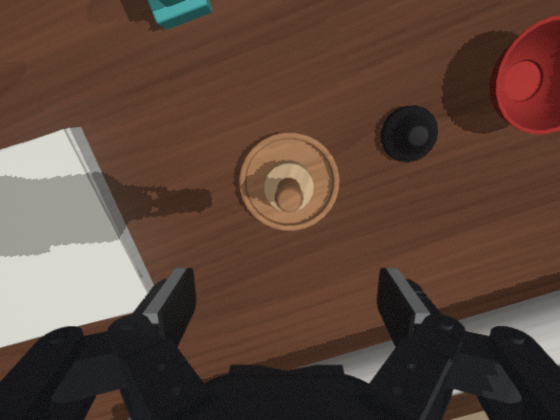

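The top view shows all three stamps in their own trays: round (388,134), square (240,212), long (346,213). The bowl and jar have not moved, and the pad is clear. I'm handing in.

```bash
python3 -c "
from workcell import arm
print(arm.job_done())"
```

```text
the job is handed in; nothing more can be done
None
```

All three stamps stand upright in the middle of their own trays, released and within about 1.5 mm of centre; the bowl and jar have not moved, and the job is handed in.

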